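Chock the wire reel and clear its stop arm

ROBOT

A 7-joint arm with a two-finger parallel gripper is mounted at the origin on the work surface. World frame = base frame: x ahead of the robot, y to its left, z up, the work surface at z = 0. Lengths are in m, angles in rad, forces in N, time in s.
With the tool pointing down it reaches from about 0.425 to 0.925 m from the base axis. Payload 6.8 kg.
Tool frame: the origin (TCP) lies at the very end of the fingers, on their centre line; the grasp point (between the pads) lies 19 mm behind it; z points along the fingers, x is the direction in which the jaws open and shut, and the axes are right-handed (so a half turn about z gives the same grasp; the last joint's range is limited). The gripper opens to 85 mm and grips with 20 to 120 N. Pads are 22 mm wide; open, the fingers measure 114 mm over their backs; the gripper's body (76 mm by 85 mm) begins 54 mm behind the grasp point. The pads swing forward as they close: fully open they stand 13 mm farther back than shut.
Start: joints at [1.063, 0.477, 0.022, 1.555, -0.011, 1.109, -0.083], TCP at [0.263, -0.622, 0.231] pointing down, gripper open.
Joint ranges: [-2.96, 2.96], [-0.34, 2.1], [-1.41, 1.46], [0.24, 2.44], [-1.37, 4.51], [0.17, 1.92], [-2.96, 2.96]. Speed limits (rad/s): [2.39, 2.39, 3.14, 3.14, 3.14, 3.14, 3.14].

INTERFACE

Orientations are given as a unit quaternion [w, x, y, z].
In Python, from station import get_obs, read_camera, calibration, hand_in, recognise, outline_of, place_of gives the robot as it stands.
- The arm moves only by the tool move_arm, never from a script. Its argument "steps" is a list of rows, each an object with "fingers": the finger opening in mm, from 0 to 85.4; "translation": the shift along the world's x, y, z in mm, a list of three; "turn": the turn about the world's z in rad. In form: [{"fingers": fingers, "translation": [dx, dy, dz], "turn": turn}, ...]. A call has 1 to 10 rows; each row shifts and turns the commanded pose from where the row before left it; what a row does not reach is not made up. A row lasts 1/8 s, in which the tool goes at most 62.5 mm and 10.7 degrees, less where a joint would pass 70% of its speed; a pose out of reach is approached as far as the arm can. A call with a gripper value outside its range is refused whole. The fingers move at their own pace and stop on an object; "newtons" is the grip in N (left out, the last holds). Time passes only in rows, so rows that do not move let the fingers close. It gives the time, the measured TCP pose, the force and the opening at its end, in the units of the state.
- get_obs(): the state, without advancing time (a new reading comes with each control period).
- read_camera(name): name is "scene" or "top" or "wrist"; returns the picture (480x640x3 uint8, blue, green, red); there is no depth.
- calibration(name): a dict with "camera_matrix" (3x3 intrinsics, pixels), "rvec" (rotation vector, rad) and "tvec" (3), from world to camera coordinates, as OpenCV has them. Camera axes: x right, y down, z forward; pixel columns grow to the right and rows downward; lengths in m; the calibration is good to about 2 mm. The wrist camera is an equidistant fisheye: a pixel r from the principal point sees the ray r / f radians off the axis. A picture is of the moment at which its call begins: read the wrist's pose just before it. calibration takes no time and is no camera call; for the wrist camera it gives the pose at the moment of the call.
- hand_in(): hands the job in, once; it reports no verdict.
Trained networks look in the newest picture that a camera, given by its name, has taken for a name from the list of things; names that differ only in an ending like _2 or _b are one class to them, and where a whole thing is asked for, a point or a joint stands for the part that bears it (a point fixed in the world has none). Each returns a list of dicts, best first, with "conf" (0 to 1); they miss things now and then, are a little off and sometimes report something else, mostly with a low value. They report only what shows in the picture. A call takes as long as a camera call. They do not tell look-alikes from the thing itself.
- recognise(camera, name): "xy" ([column, row] in pixels, amid what is visible of it).
- outline_of(camera, name): "mask" (480x640 bool, what is visible of it) and "xy" ([column, row] in pixels, amid what is visible of it).
- place_of(camera, name): "xy" ([column, row] in pixels: a listed point, or the origin of a listed thing).
The state is a dict: "t": time; "q": joint angles; "joint_vel": joint speeds; "joint_torque": joint torques, N m; "eef_pos": TCP position; "tool_rot": TCP orientation; "contact_force": force on the tool from outside, world axes, zero at the start; "torque": the same for the moment, N m; "gripper_width": opening from 0.0 (shut) to 1.0 (fully open).
Only numpy, scipy, OpenCV 4.12 (cv2) and the standard library are available. Lean on these libraries where they do the work, as an engineer would, in place of code of your own. Each camera call takes 0.05 s, during which the arm holds its last target.

TASK

The wire reel on the sloping stand is kept from rolling only by the stop arm. Push the wooden wedge up the slope, thin edge first and underneath the arm, until it sits snug against the reel's low side, square to the slope and centred on the reel; then swing the stop arm right aside, so that it lies along the slope and the reel rests on the wedge alone. Keep the reel where it is, neither shoving it up the slope nor letting it roll, and leave the other things on the table where they are.

Things in the scene. Friction and masses are not known exactly. Their poses are not given: they have to be found in the camera images.
- stand: Fixed black stand, flat top 400 mm up the slope by 220 mm across, tilted 7 degrees. Origin: centre of the top surface, 45 mm above the table; x straight up the slope, y across it (roughly towards the robot), z square out of the surface. Low end x = -200 mm, to the robot's right. A lip at each end, 6 mm thick, stands 12 mm above the surface. The stop arm's 20 mm post is at x 32, y -90 mm.
- reel: Wire reel, about 0.55 kg: two grey flanges of 110 mm diameter, 70 mm over their outer faces, copper wire (86 mm diameter) between. Origin at its middle on the roll axis, 55 mm above the stand's surface; y = roll axis, across the slope. Starts near stand x = 95, y = 0 mm, resting against the stop arm; it would roll down if let go.
- chock: Loose wooden wedge, about 0.28 kg, 120 long, 90 wide, 35 mm high, on the stand below the reel; does not slide by itself. Origin: centre of underside; x towards the thin edge (3 mm thick, at x = 60), whence the face rises at 40 degrees to the flat top (x = 22 to -60 mm); upright back face at x = -60. It touches both flanges when the reel's axis is 84 mm ahead of its origin.
- stop_arm (a joint): Swing of the stop arm about its post, rad: 0 = across the slope, the reel resting on it (a dead stop), growing as the free end swings down the slope; 1.57 = straight along the slope, 90 mm to the side of the reel's middle; 1.75 = end of travel. A stiff hinge: takes about 0.2 N m to turn and stays where it is left.
- stop_hinge (a point): Hinge point of the stop arm on the post's axis, at the bar's mid-height, 60 mm above the stand's surface. z = hinge line, square to the surface; y points along the bar to its free end; x is square to the bar (up the slope when the joint is 0).
- stop_end (a point): Point in the bar 168 mm from the hinge, near its free end; axes as at the hinge. The bar is aluminium, 12 mm square, 54 to 66 mm above the stand's surface (the wedge passes underneath), 175 mm long from the hinge. Here a steel upright peg of 14 mm diameter rises to 90 mm above the stand's surface.
- psu: Bench power supply, 75 x 160 x 85 mm high, a bystander. Origin at the centre of its underside.
- bit_case: Black screwdriver-bit case, 110 x 170 x 38 mm high with its bits, a bystander. Origin at the centre of its underside.
- driver: Screwdriver, 180 mm long, lying on the table, a bystander.
- jar: Small glass jar with a white lid, 60 mm diameter, 80 mm high, a bystander. Origin at the centre of its underside.
Things that resemble listed ones, but are neither listed nor needed, are in the scene too. What is meant by the chock is not green, and is the larger of those in its own colour.

How it is judged:
By the outcome, as a careful person would: the job done as asked, in the order asked, and still so for the second after the job is handed in, with the robot touching nothing.
It also fails if it takes over 67 s, if anything falls off the work surface, if the arm or the gripper's body presses on something with over 40 N, if the wrist force passes 120 N, or if a joint passes its speed limit or range.

## Working session

There is one attempt and no reset: what is moved stays moved. The work goes in short steps, Python scripts to look and compute and a tool call to move; the robot and the scene stay as the last step left them, time stands still between calls to the robot, and variables do not carry over. Pictures are saved under pics/ and viewed, and the job is handed in when it is done.

Besides the shell and the picture viewer there is one more tool, called by a JSON object that holds its "fn" and its "kwargs". move_arm: Moves the arm, as the interface text tells. Its arguments: {"type":"object","properties":{"steps":{"type":"array"},"newtons":{"type":"number"}},"required":["steps"]}

```bash
mkdir -p pics; ls
python3 - <<'E'
from station import *
import cv2
for n in ["scene","top"]:
    im=read_camera(n); cv2.imwrite(f"pics/{n}0.png",im)
    c=calibration(n); print(n,c)
    for k in ["stand","reel","chock","stop_hinge","stop_end","psu","jar"]:
        try:
            print(k,[(round(d['conf'],2),[round(float(v)) for v in d['xy']]) for d in place_of(n,k)][:4])
        except Exception as e: print(k,e)
o=get_obs();print(o)
E
```

```text
pics
scene {'camera_matrix': array([[539.71306693,   0.        , 320.01796724],
       [  0.        , 539.71306693, 243.26380698],
       [  0.        ,   0.        ,   1.        ]]), 'rvec': array([ 0.72163183,  2.52092166, -1.22034031]), 'tvec': array([ 0.45850781, -0.09643124,  1.78803698])}
stand [(0.64, [315, 262])]
reel [(0.79, [338, 255])]
chock [(0.88, [330, 194]), (0.71, [292, 258]), (0.69, [230, 300])]
stop_hinge [(0.68, [292, 260])]
stop_end []
psu [(0.96, [447, 368]), (0.48, [336, 232])]
jar []
top {'camera_matrix': array([[520.18804934,   0.        , 327.45365985],
       [  0.        , 520.18804934, 229.78196566],
       [  0.        ,   0.        ,   1.        ]]), 'rvec': array([ 2.20302059, -2.13993141,  0.10152954]), 'tvec': array([-0.01525056,  0.57405248,  1.1663009 ])}
stand [(0.68, [333, 233])]
reel [(0.9, [294, 242])]
chock [(0.93, [356, 223]), (0.92, [461, 361]), (0.67, [342, 133])]
stop_hinge [(0.69, [310, 193])]
stop_end [(0.91, [328, 266])]
psu [(0.63, [133, 267])]
jar [(0.58, [205, 157])]
{'t': 0.8, 'q': array([ 1.06287858,  0.47696368,  0.02243465,  1.55537631, -0.01150623,
        1.10932361, -0.08310068]), 'joint_vel': array([ 1.24093667e-03,  2.58376489e-03,  1.10104783e-03, -1.14326161e-03,
        1.92616027e-04, -3.15798278e-05, -5.20692185e-04]), 'joint_torque': array([-6.08282244e-04, -5.96259284e+01,  1.60603356e+00, -2.81531543e+01,
        1.25441590e-02,  1.72373457e-03, -2.10020566e-06]), 'eef_pos': array([ 0.2627423 , -0.62179124,  0.23134297]), 'tool_rot': array([ 1.21357348e-05,  8.33426578e-01, -5.52630201e-01,  2.64536413e-05]), 'contact_force': array([ 0.57988918, -0.3352903 , -0.31461636]), 'torque': array([0.0639593 , 0.0321672 , 0.04055142]), 'gripper_width': 0.99780375789901}
```

View pics/scene0.png

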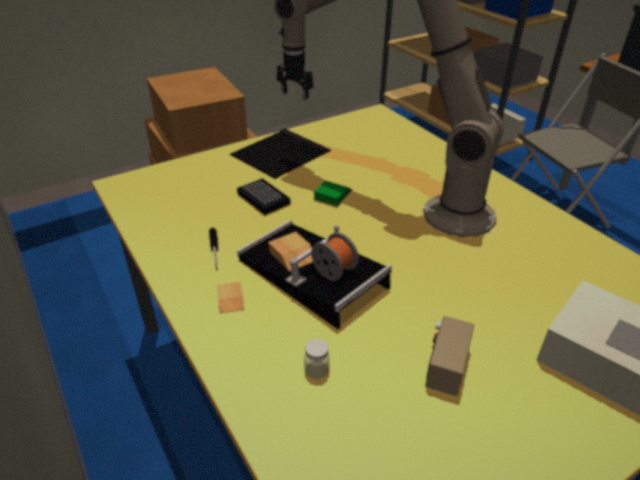

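View pics/top0.png

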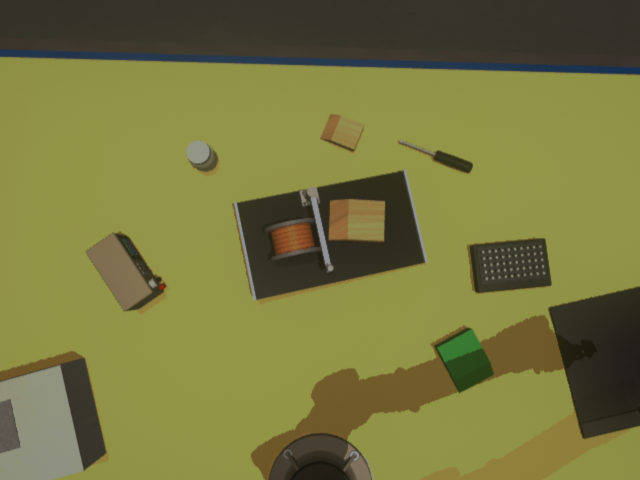

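Could be the chock: wooden wedge on the stand at top (356,222), smaller wooden wedge at (342,133), green wedge at (464,360). I choose the one on the stand, which is wood-coloured and the larger. I'll check it in a close crop.

Run:
```python
import cv2
im=cv2.imread("pics/top0.png")
c=im[160:310,225:435]; c=cv2.convertScaleAbs(c,alpha=1.5,beta=30)
cv2.imwrite("pics/crop0.png",cv2.resize(c,None,fx=3.8,fy=3.8,interpolation=cv2.INTER_CUBIC))
im=cv2.imread("pics/scene0.png")
c=im[215:330,225:400]; c=cv2.convertScaleAbs(c,alpha=1.5,beta=30)
cv2.imwrite("pics/crop1.png",cv2.resize(c,None,fx=4.5,fy=4.5,interpolation=cv2.INTER_CUBIC))
```

```text
(no output)
```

View pics/crop0.png

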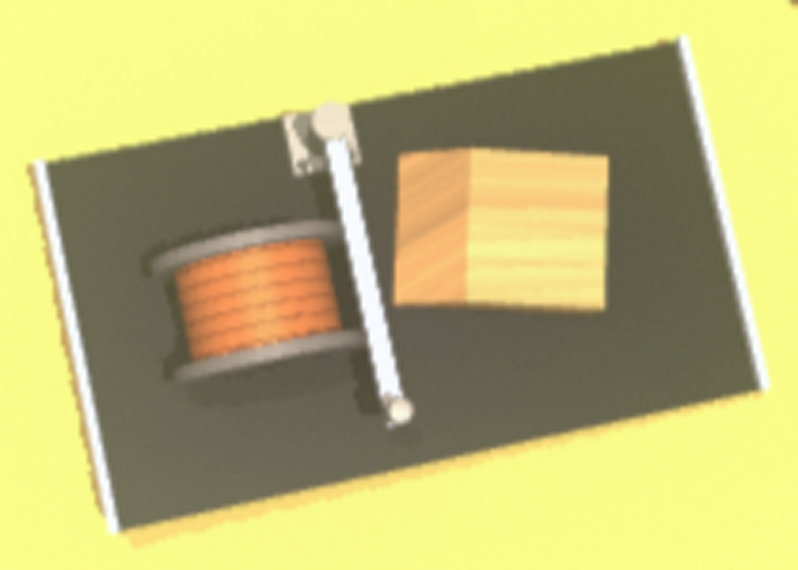

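View pics/crop1.png

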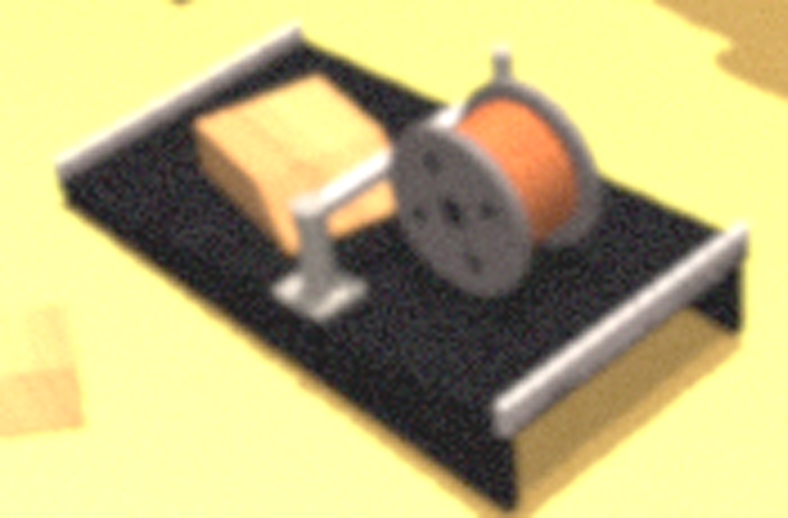

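The crops confirm it: the wooden wedge on the stand has its thin edge towards the reel, sits slightly yawed and is clearly larger than the loose one. Crop corners, wedge: (608,156), (604,310), (472,148), (467,303), (400,152), (395,305). Lip ends: (40,163), (114,530), (684,40), (765,388). Next I'll fit the poses.

```bash
cat > h.py <<'E'
import numpy as np, cv2
from scipy.optimize import least_squares
from scipy.spatial.transform import Rotation as R
def rotS(yaw): # stand x up slope
    return R.from_euler('z',yaw)*R.from_euler('y',-np.radians(7))
def proj(c,P):
    return cv2.projectPoints(np.array(P,float).reshape(-1,1,3),c['rvec'],c['tvec'],c['camera_matrix'],None)[0].reshape(-1,2)
def s2w(S,p): return rotS(S[2]).apply(p)+np.array([S[0],S[1],0.045])
def chock_pts(C,pts): # C x,y,yaw in stand
    p=R.from_euler('z',C[2]).apply(pts); p[:,:2]+=C[:2]; return p
CH=np.array([[-60,45,35],[-60,-45,35],[22,45,35],[22,-45,35],[60,45,3],[60,-45,3]])/1000.
E
python3 - <<'E'
from h import *
from station import calibration
c=calibration("top")
f=lambda a:np.array(a,float)/3.8+[225,160]
lip=f([[40,163],[114,530],[684,40],[765,388]])
# far side = y -110 (away from robot), high x=+
def rs(v): 
    L=v[3]
    P=s2w(v,np.array([[L,-.11,.012],[L,.11,.012],[-L,-.11,.012],[-L,.11,.012]]))
    return (proj(c,P)-lip).ravel()
best=min((least_squares(rs,[.6,0,y,.2]) for y in (0,1.5,3,-1.5)),key=lambda r:r.cost)
S=best.x;print("stand",S,"res",best.fun.round(1))
ch=f([[608,156],[604,310],[472,148],[467,303],[400,152],[395,305]])
for sgn in(1,):
    P=CH.copy(); P[:,1]*=-1   # far first = -y
    r=least_squares(lambda v:(proj(c,s2w(S,chock_pts(v,P)))-ch).ravel(),[-.07,0,0])
    print("chock",r.x,r.fun.round(1))
C=r.x
print("chock world",s2w(S,chock_pts(C,np.array([[0,0,0],[-.06,0,.035],[-.06,0,0]]))))
hp=f([[330,120],[401,408]])
print("hinge pred",(proj(c,s2w(S,np.array([[.032,-.09,.072],[.032,.078,.09],[.095,0,.055],[.095,0,.11]])))-[225,160])*3.8)
np.save("S.npy",S[:3]);np.save("C.npy",C)
print("yaw deg",np.degrees(S[2]),"chockyaw",np.degrees(C[2]))
print(s2w(S,np.array([[.032,-.09,.06],[.032,.078,.09],[.095,0,.055],[.2,0,0],[-.2,0,0]])))
E
```

```text
stand [ 0.5644049  -0.0084922   1.81264405  0.19653433] res [-0.2 -1.   0.2  0.9 -0.2 -0.9  0.2  0.8]
chock [-0.05918041 -0.01527515 -0.25377521] [ 0.3  0.2  0.3 -0.3 -0.2  0.1 -0.2 -0.3  0.   0.6 -0.2 -0.3]
chock world [[ 0.59330339 -0.06186366  0.03778772]
 [ 0.59350563 -0.12558037  0.06544887]
 [ 0.59248408 -0.12143908  0.03070976]]
hinge pred [[332.44395149 119.78086872]
 [399.86103439 411.96097268]
 [253.64775705 301.81086182]
 [258.91304697 291.30458458]]
yaw deg 103.856853621199 chockyaw -14.54024824125697
[[ 0.6459301   0.03680029  0.10845259]
 [ 0.48369501 -0.00698488  0.13822897]
 [ 0.54342758  0.07654777  0.11116763]
 [ 0.51686254  0.18423983  0.06937387]
 [ 0.61194726 -0.20122424  0.02062613]]
```

```bash
cat >> h.py <<'E'
S=np.load("S.npy") if __import__('os').path.exists("S.npy") else None
def tgt(x,y,h):
    return s2w(S,np.array([[x,y,h]])/1000.)[0]*1000
def delta(x,y,h):
    from station import get_obs
    o=get_obs(); r=R.from_quat(o['tool_rot'],scalar_first=True).as_matrix()
    a=np.degrees(np.arctan2(r[1,0],r[0,0]))
    p=o['eef_pos']*1000
    print("t",o['t'],"tcp",p.round(1),"toolx angle",a.round(2),"rel stand",(a-np.degrees(S[2])).round(2),'F',o['contact_force'].round(2),'w',o['gripper_width'])
    q=rotS(S[2]).inv().apply(p-np.array([S[0]*1000,S[1]*1000,45])); print("tcp in stand",q.round(1))
    print("to",(x,y,h),(tgt(x,y,h)-p).round(1))
E
python3 - <<'E'
from h import *
delta(-60,-100,8)
for p in [(-60,-100,8),(-60,-56,8),(-150,0,8),(-60,0,8),(32,78,70),(-136,-90,70)]: print(p,tgt(*p).round(1))
E
```

```text
t 0.8 tcp [ 262.7 -621.8  231.3] toolx angle -67.1 rel stand -170.95 F [ 0.58 -0.34 -0.31] w 0.99780375789901
tcp in stand [-496.6  439.8  248.7]
to (-60, -100, 8) [ 413.2  578.5 -185.7]
(-60, -100, 8) [676.  -43.3  45.6]
(-60, -56, 8) [633.3 -53.8  45.6]
(-150, 0, 8) [ 600.3 -154.    34.7]
(-60, 0, 8) [578.9 -67.3  45.6]
(32, 78, 70) [483.1  -4.6 118.4]
(-136, -90, 70) [ 686.2 -126.3   97.9]
```

{"fn": "move_arm", "kwargs": {"steps": [{"fingers": 60,"translation": [33,48,0],"turn": -0.05},{"fingers": 60,"translation": [33,48,0],"turn": -0.05},{"fingers": 60,"translation": [33,48,0],"turn": -0.058},{"fingers": 60,"translation": [33,48,0],"turn": 0},{"fingers": 60,"translation": [33,48,0],"turn": 0},{"fingers": 60,"translation": [33,48,0],"turn": 0},{"fingers": 60,"translation": [33,48,0],"turn": 0},{"fingers": 60,"translation": [33,48,0],"turn": 0},{"fingers": 60,"translation": [33,48,0],"turn": 0},{"fingers": 60,"translation": [33,48,0],"turn": 0}], "newtons": 30}}

```text
t: 2.05
eef_pos: [0.5937, -0.1403, 0.2316]
tool_rot: [-0.0, 0.787, -0.617, 0.0]
contact_force: [0.6, -1.2, 0.8]
gripper_width: 0.702
```

{"fn": "move_arm", "kwargs": {"steps": [{"fingers": 60,"translation": [33,48,0],"turn": 0},{"fingers": 60,"translation": [33,40,0],"turn": 0},{"fingers": 60,"translation": [17,10,0],"turn": 0},{"fingers": 60,"translation": [0,0,-40],"turn": 0},{"fingers": 60,"translation": [0,0,-40],"turn": 0},{"fingers": 60,"translation": [0,0,0],"turn": 0},{"fingers": 60,"translation": [0,0,0],"turn": 0}]}}

```text
t: 2.92
eef_pos: [0.6767, -0.0438, 0.1529]
tool_rot: [-0.001, 0.787, -0.617, 0.001]
contact_force: [-0.3, -1.1, 0.9]
gripper_width: 0.701
```

Run:
```python
from h import *
delta(-60,-100,8)
```

```text
t 2.925 tcp [676.7 -43.8 152.9] toolx angle -76.16 rel stand -180.02 F [-0.32 -1.14  0.91] w 0.7014556764398766
tcp in stand [ -47.6 -100.6  114.6]
to (-60, -100, 8) [  -0.7    0.5 -107.3]
```

{"fn": "move_arm", "kwargs": {"steps": [{"fingers": 60,"translation": [0,0,-40],"turn": 0},{"fingers": 60,"translation": [0,0,-40],"turn": 0},{"fingers": 60,"translation": [0,0,-17],"turn": 0},{"fingers": 60,"translation": [0,0,-10],"turn": 0},{"fingers": 60,"translation": [0,0,0],"turn": 0},{"fingers": 60,"translation": [0,0,0],"turn": 0}]}}

```text
t: 3.68
eef_pos: [0.6769, -0.0437, 0.0458]
tool_rot: [-0.001, 0.787, -0.617, 0.001]
contact_force: [0.2, 0.7, -0.3]
gripper_width: 0.703
```

Run:
```python
from h import *
delta(-60,-56,8)
from station import *
im=read_camera("top")
c=im[160:310,225:435]; c=cv2.convertScaleAbs(c,alpha=1.5,beta=30)
cv2.imwrite("pics/crop2.png",cv2.resize(c,None,fx=3.8,fy=3.8,interpolation=cv2.INTER_CUBIC))
im=read_camera("scene")
c=im[215:330,225:400]; c=cv2.convertScaleAbs(c,alpha=1.5,beta=30)
cv2.imwrite("pics/crop3.png",cv2.resize(c,None,fx=4.5,fy=4.5,interpolation=cv2.INTER_CUBIC))
cv2.imwrite("pics/w.png",read_camera("wrist"))
```

```text
t 3.675 tcp [676.9 -43.7  45.8] toolx angle -76.15 rel stand -180.01 F [ 0.15  0.69 -0.33] w 0.7028039805545223
tcp in stand [ -60.6 -100.8    8.3]
to (-60, -56, 8) [-43.6 -10.1  -0.2]
```

View pics/crop2.png

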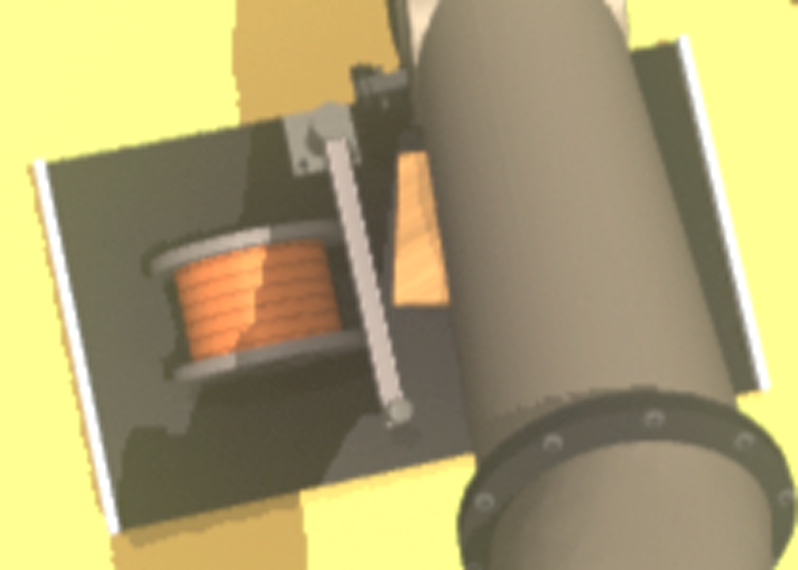

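View pics/crop3.png

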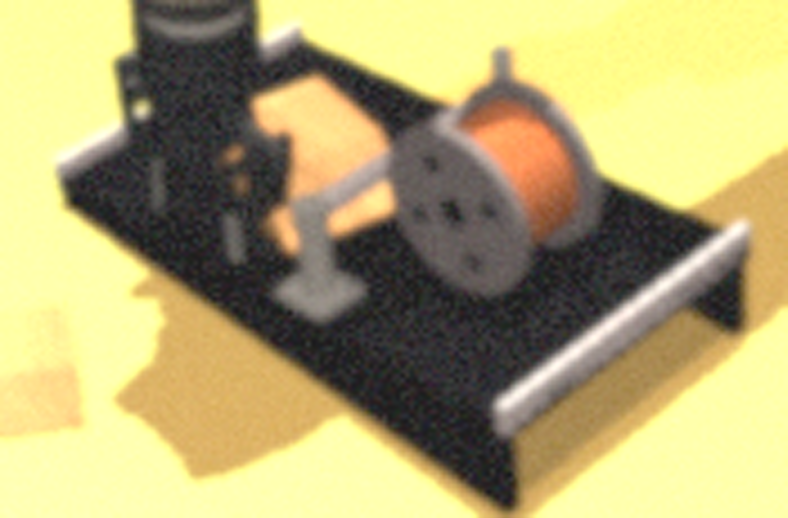

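View pics/w.png

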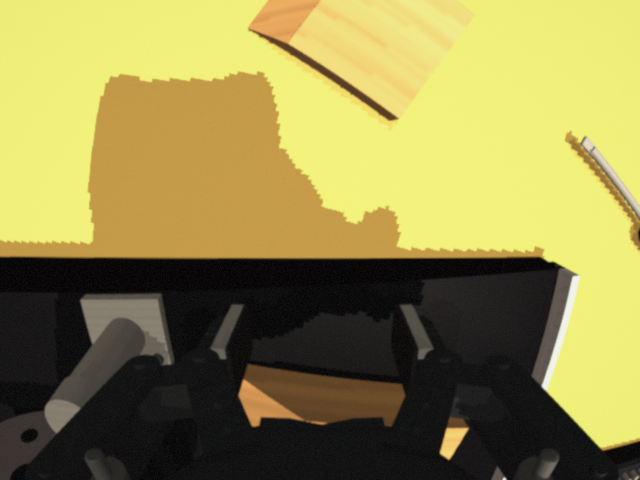

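The fingers are down on the wedge's far side, clear of the post, with the front finger nearest the corner that sticks out. I'll push it square and sideways now.

{"fn": "move_arm", "kwargs": {"steps": [{"fingers": 60,"translation": [-4.8,-1.2,0],"turn": 0},{"fingers": 60,"translation": [-4.8,-1.2,0],"turn": 0},{"fingers": 60,"translation": [-4.8,-1.2,0],"turn": 0},{"fingers": 60,"translation": [-4.8,-1.2,0],"turn": 0},{"fingers": 60,"translation": [-4.8,-1.2,0],"turn": 0},{"fingers": 60,"translation": [-4.8,-1.2,0],"turn": 0},{"fingers": 60,"translation": [-4.8,-1.2,0],"turn": 0},{"fingers": 60,"translation": [-4.8,-1.2,0],"turn": 0},{"fingers": 60,"translation": [-4.8,-1.2,0],"turn": 0},{"fingers": 60,"translation": [0,0,0],"turn": 0}]}}

```text
t: 5.08
eef_pos: [0.6319, -0.055, 0.0442]
tool_rot: [0.0, 0.787, -0.617, -0.0]
contact_force: [-0.1, -0.2, 0.3]
gripper_width: 0.704
```

Run:
```python
from h import *
delta(-60,-95,8)
```

```text
t 5.075 tcp [631.9 -55.   44.2] toolx angle -76.16 rel stand -180.02 F [-0.1  -0.21  0.28] w 0.703591971864534
tcp in stand [-60.9 -54.4   6.7]
to (-60, -95, 8) [39.2 10.5  1.4]
```

{"fn": "move_arm", "kwargs": {"steps": [{"fingers": 60,"translation": [20,5,0],"turn": 0},{"fingers": 60,"translation": [15,4,0],"turn": 0},{"fingers": 60,"translation": [0,0,50],"turn": 0},{"fingers": 60,"translation": [0,0,50],"turn": 0},{"fingers": 60,"translation": [-15,-50,20],"turn": 0.175},{"fingers": 60,"translation": [-10,-55,0],"turn": 0.175},{"fingers": 60,"translation": [-10,-55,0],"turn": 0.175},{"fingers": 60,"translation": [0,-55,0],"turn": 0.175},{"fingers": 60,"translation": [0,-50,0],"turn": 0.175},{"fingers": 60,"translation": [0,0,0],"turn": 0.175}]}}

```text
t: 6.32
eef_pos: [0.6301, -0.3181, 0.1635]
tool_rot: [0.002, 0.99, -0.141, -0.001]
contact_force: [0.1, 0.2, -0.0]
gripper_width: 0.706
```

Run:
```python
from h import *
delta(-150,0,8)
from station import *
im=read_camera("top"); cv2.imwrite("pics/top3.png",im)
c=im[160:310,225:435]; c=cv2.convertScaleAbs(c,alpha=1.5,beta=30)
cv2.imwrite("pics/crop4.png",cv2.resize(c,None,fx=3.8,fy=3.8,interpolation=cv2.INTER_CUBIC))
```

```text
t 6.325 tcp [ 630.1 -318.1  163.5] toolx angle -16.17 rel stand -120.02 F [ 0.13  0.23 -0.01] w 0.7063487858897438
tcp in stand [-299.6   10.4  156.2]
to (-150, 0, 8) [ -29.8  164.2 -128.9]
```

View pics/crop4.png

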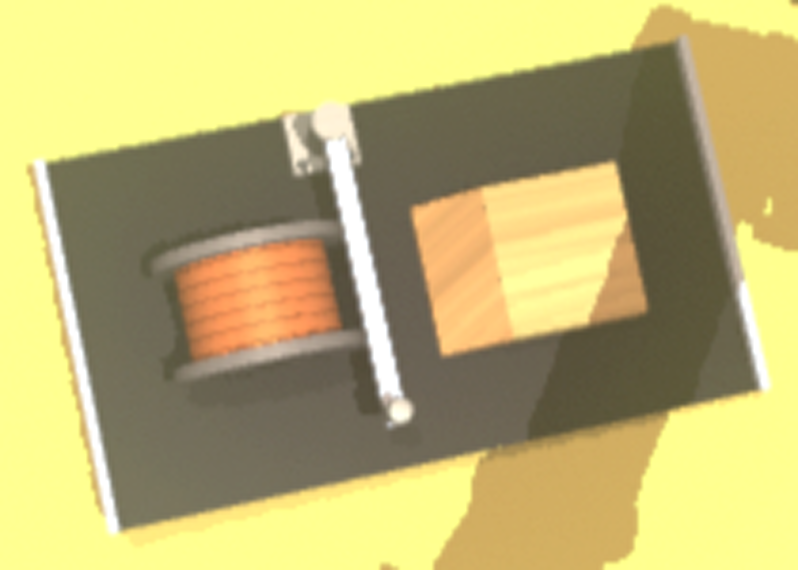

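```bash
cat >> h.py <<'E'
def fitchock(px,c):
    P=CH.copy(); P[:,1]*=-1
    r=least_squares(lambda v:(proj(c,s2w(S,chock_pts(v,P)))-px).ravel(),[-.07,0,0])
    return r
def overlay(im,c,C,reel,bar=0.,name=None,box=(225,160,210,150),k=3.8):
    x0,y0,w,h=box
    o=cv2.resize(cv2.convertScaleAbs(im[y0:y0+h,x0:x0+w],alpha=1.5,beta=30),None,fx=k,fy=k,interpolation=cv2.INTER_CUBIC)
    def dr(P,col,cl=False):
        q=((proj(c,s2w(S,np.array(P)))-[x0-.0,y0-.0]+.5)*k-.5)
        cv2.polylines(o,[np.round(q*16).astype(int)],cl,col,1,cv2.LINE_AA,4)
    P=CH.copy();A=chock_pts(C,P)
    dr(A[[0,1,3,2]],(255,0,0),True); dr(A[[2,3,5,4]],(255,0,0),True)
    t=np.linspace(0,2*np.pi,80)
    for y in(-.035,.035): dr(np.c_[reel[0]+.055*np.cos(t),0*t+reel[1]+y,.055+.055*np.sin(t)],(0,200,0))
    L=.2
    for x in(-L,L): dr([[x,-.11,0.012],[x,.11,0.012]],(0,0,255))
    u=np.array([-np.sin(bar),np.cos(bar),0]);v=np.array([np.cos(bar),np.sin(bar),0]);H=np.array([.032,-.09,.066])
    dr([H-.006*v,H+.006*v,H+.175*u+.006*v,H+.175*u-.006*v],(255,0,255),True)
    pk=H+.168*u; dr(np.c_[pk[0]+.007*np.cos(t),pk[1]+.007*np.sin(t),0*t+.09],(255,0,255))
    cv2.imwrite(name,o)
E
python3 - <<'E'
from h import *
from station import calibration
c=calibration("top")
px=(np.array([[616,161],[648,314],[484,187],[512,337],[412,207],[441,356]])+.5)/3.8-.5+[225,160]
r=fitchock(px,c);print(r.x*[1000,1000,57.3],r.fun.round(1));np.save("C.npy",r.x)
overlay(cv2.imread("pics/top3.png"),c,r.x,[.093,0],0,"pics/ov1.png")
cs=calibration("scene")
overlay(cv2.imread("pics/scene0.png"),cs,np.array([-.059,-.0153,-.254]),[.093,0],0,"pics/ov2.png",(225,215,175,115),4.5)
E
```

```text
[-70.94688575   3.50366339  -1.10586101] [ 0.3  0.5  0.1 -0.4 -0.5 -0.   0.2  0.4 -0.1 -0.1  0.  -0.3]
```

View pics/ov1.png

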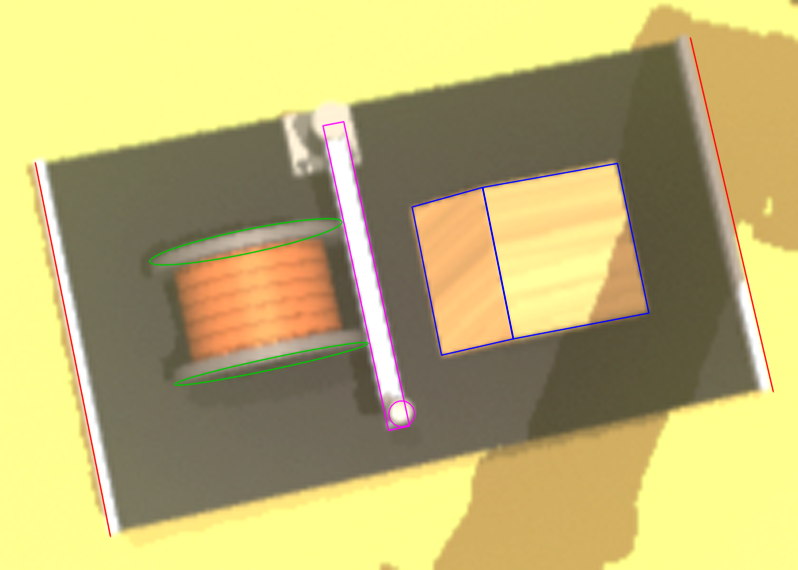

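View pics/ov2.png

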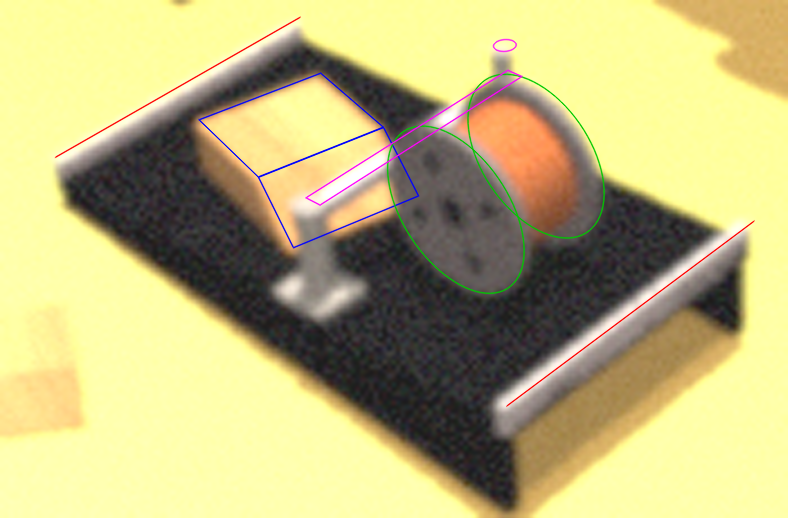

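Run:
```python
from h import *
from station import *
c=calibration("top")
ims=[]
for i in range(4): ims.append(read_camera("top").astype(float))
im=np.mean(ims,0).astype(np.uint8); cv2.imwrite("pics/top4.png",im)
overlay(im,c,np.load("C.npy"),[.093,-.0015],0,"pics/ov3.png",(258,208,80,60),9.9)
d=outline_of("top","reel"); print([(x['conf'],x['xy'],x['mask'].sum()) for x in d])
m=d[0]['mask']; ys,xs=np.nonzero(m)
# rectify to the stand plane at height z: homography for y extents
e=s2w(S,np.array([[.093,0,.11],[.093,.01,.11]])); q=proj(c,e); dirv=(q[1]-q[0]);sc=np.linalg.norm(dirv)/10;dirv/=np.linalg.norm(dirv)
s=((np.c_[xs,ys]-q[0])@dirv)/sc; print("mask extents along y mm (z=110)",s.min(),s.max(),"px/mm",sc)
```

```text
[(0.65, [292.9, 239.6], np.int64(1597)), (0.2, [320.5, 227.0], np.int64(599))]
mask extents along y mm (z=110) -34.25608830536275 41.33145346066204 px/mm 0.49196108449517706
```

View pics/ov3.png

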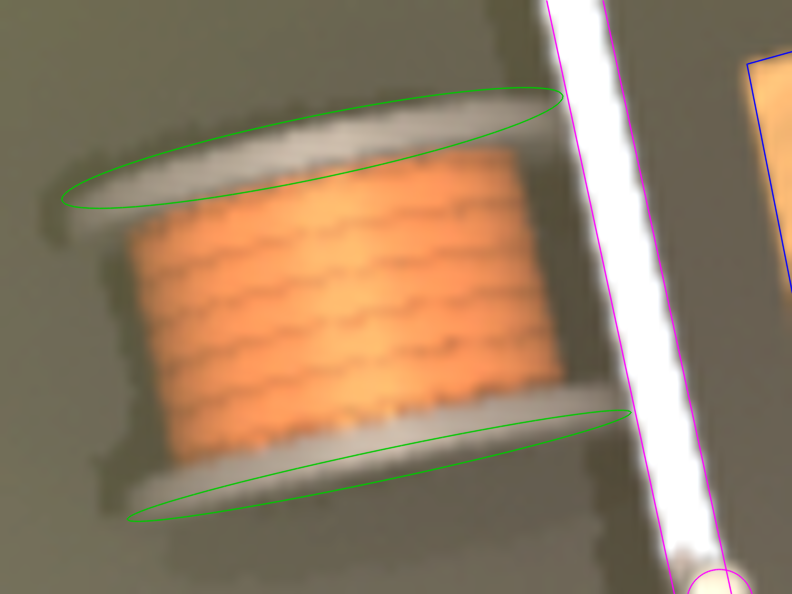

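Wedge now at stand (-71, 3.5), yaw -1°, while the reel reads y ≈ -2. A small two-finger nudge from the near side will bring it onto the reel's centre line.

Run:
```python
from h import *
delta(-72,85,60)
```

```text
t 6.625 tcp [ 632.8 -309.3  164.4] toolx angle -16.04 rel stand -119.89 F [-0.43  0.09  1.38] w 0.704699975761088
tcp in stand [-291.6    5.6  156.1]
to (-72, 85, 60) [-132.1  203.9  -68.6]
```

{"fn": "move_arm", "kwargs": {"steps": [{"fingers": 60,"translation": [-33,30,0],"turn": -0.15},{"fingers": 60,"translation": [-33,35,0],"turn": -0.15},{"fingers": 60,"translation": [-33,35,0],"turn": -0.15},{"fingers": 60,"translation": [-33,35,0],"turn": -0.15},{"fingers": 60,"translation": [0,35,0],"turn": -0.15},{"fingers": 60,"translation": [0,34,0],"turn": -0.15},{"fingers": 60,"translation": [0,0,-35],"turn": -0.15},{"fingers": 60,"translation": [0,0,-34],"turn": 0},{"fingers": 60,"translation": [0,0,0],"turn": 0},{"fingers": 60,"translation": [0,0,0],"turn": 0}]}}

```text
t: 7.88
eef_pos: [0.5013, -0.1062, 0.0964]
tool_rot: [-0.0, 0.787, -0.617, 0.001]
contact_force: [-0.2, 0.7, 0.3]
gripper_width: 0.703
```

Run:
```python
from h import *
delta(-72,85,8)
delta(-72,54,8)
```

```text
t 7.875 tcp [ 501.3 -106.2   96.4] toolx angle -76.14 rel stand -180.0 F [-0.23  0.68  0.27] w 0.7025694860018135
tcp in stand [-72.9  84.7  60.8]
to (-72, 85, 8) [ -2.1   7.1 -52.2]
t 7.875 tcp [ 501.3 -106.2   96.4] toolx angle -76.14 rel stand -180.0 F [-0.23  0.68  0.27] w 0.7025694860018135
tcp in stand [-72.9  84.7  60.8]
to (-72, 54, 8) [ 28.   14.5 -52.2]
```

{"fn": "move_arm", "kwargs": {"steps": [{"fingers": 60,"translation": [-2,7,-26],"turn": 0},{"fingers": 60,"translation": [0,0,-26],"turn": 0},{"fingers": 60,"translation": [0,0,0],"turn": 0},{"fingers": 60,"translation": [8,2,0],"turn": 0},{"fingers": 60,"translation": [7,1.8,0],"turn": 0},{"fingers": 60,"translation": [5,1.2,0],"turn": 0},{"fingers": 60,"translation": [4,1,0],"turn": 0},{"fingers": 60,"translation": [3,0.7,0],"turn": 0},{"fingers": 60,"translation": [3,0.7,0],"turn": 0},{"fingers": 60,"translation": [0,0,0],"turn": 0}]}}

```text
t: 9.12
eef_pos: [0.5284, -0.0924, 0.0431]
tool_rot: [0.0, 0.787, -0.617, -0.0]
contact_force: [-1.4, -1.9, -0.2]
gripper_width: 0.702
```

Run:
```python
from h import *
delta(-72,54,8)
from station import *
im=read_camera("top"); cv2.imwrite("pics/top5.png",im)
overlay(im,calibration("top"),np.load("C.npy"),[.093,-.002],0,"pics/ov5.png")
```

```text
t 9.125 tcp [528.4 -92.4  43.1] toolx angle -76.16 rel stand -180.02 F [-1.44 -1.94 -0.22] w 0.7017424844337901
tcp in stand [-72.5  55.1   7. ]
to (-72, 54, 8) [1.  0.6 1.1]
```

View pics/ov5.png

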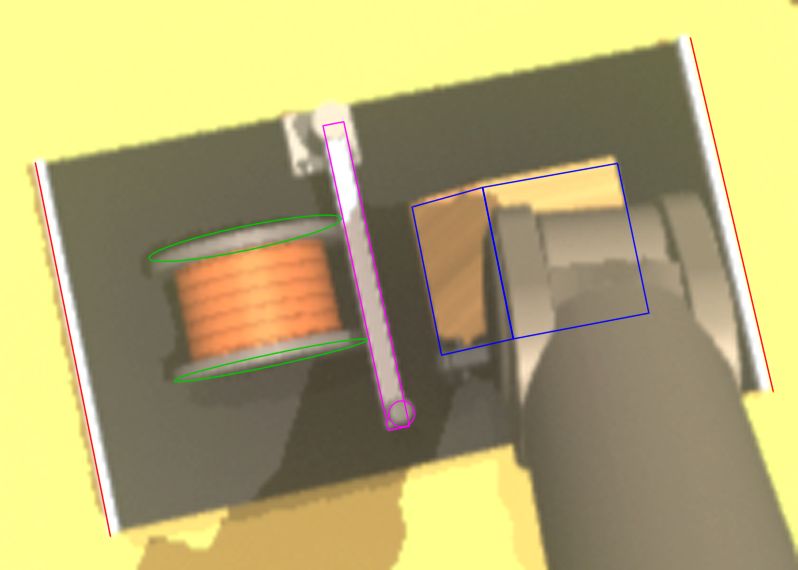

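{"fn": "move_arm", "kwargs": {"steps": [{"fingers": 60,"translation": [-15,-4,0],"turn": 0},{"fingers": 60,"translation": [-10,-2,10],"turn": 0},{"fingers": 60,"translation": [0,0,50],"turn": 0},{"fingers": 60,"translation": [0,-20,45],"turn": 0.174},{"fingers": 60,"translation": [20,-45,10],"turn": 0.174},{"fingers": 60,"translation": [30,-45,0],"turn": 0.175},{"fingers": 60,"translation": [30,-45,0],"turn": 0.175},{"fingers": 60,"translation": [30,-40,0],"turn": 0.175},{"fingers": 60,"translation": [19,-25,0],"turn": 0.175},{"fingers": 60,"translation": [0,0,0],"turn": 0.175}]}}

```text
t: 10.42
eef_pos: [0.6324, -0.3213, 0.1585]
tool_rot: [0.001, 0.999, -0.052, 0.0]
contact_force: [-0.8, 0.6, 0.2]
gripper_width: 0.704
```

{"fn": "move_arm", "kwargs": {"steps": [{"fingers": 60,"translation": [0,0,0],"turn": 0.175},{"fingers": 60,"translation": [0,0,0],"turn": 0.172}]}}

```text
t: 10.68
eef_pos: [0.6319, -0.3182, 0.159]
tool_rot: [0.0, 0.992, 0.123, 0.0]
contact_force: [0.5, -0.1, 0.0]
gripper_width: 0.7
```

Run:
```python
from h import *
delta(-155,0,8)
from station import *
im=np.mean([read_camera("top").astype(float) for i in range(3)],0).astype(np.uint8); cv2.imwrite("pics/top6.png",im)
C=np.load("C.npy"); C[1]-=.005; C[2]=0
overlay(im,calibration("top"),C,[.093,-.002],0,"pics/ov6.png")
```

```text
t 10.675 tcp [ 631.9 -318.2  159. ] toolx angle 14.13 rel stand -89.72 F [ 0.53 -0.05  0.01] w 0.7001270395612322
tcp in stand [-300.7    8.6  151.8]
to (-155, 0, 8) [ -30.4  159.4 -125. ]
```

View pics/ov6.png

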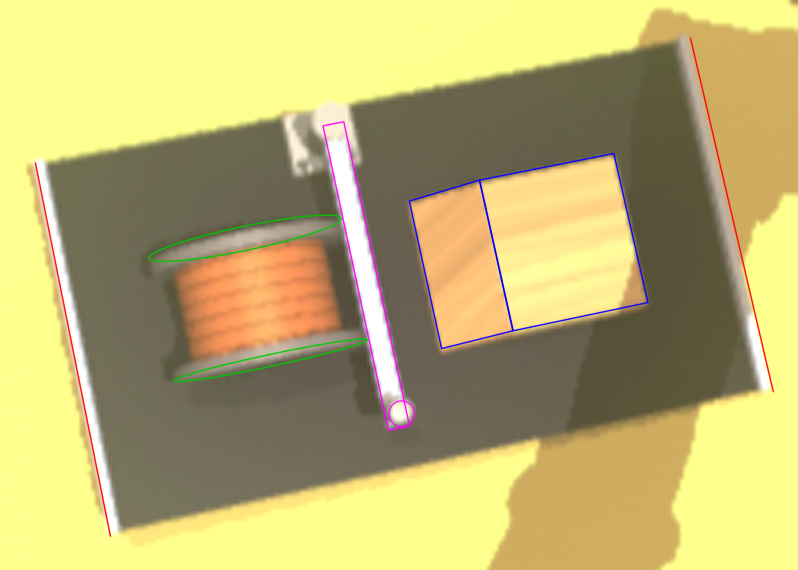

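Wedge at (-71, -1.5), yaw about 0, in line with the reel (y ≈ -2) to within a millimetre or so. Next, the push from behind.

{"fn": "move_arm", "kwargs": {"steps": [{"fingers": 60,"translation": [-8,40,0],"turn": -0.005},{"fingers": 60,"translation": [-8,40,0],"turn": 0},{"fingers": 60,"translation": [-7,40,0],"turn": 0},{"fingers": 60,"translation": [-7,38,0],"turn": 0},{"fingers": 60,"translation": [0,0,-40],"turn": 0},{"fingers": 60,"translation": [0,0,-40],"turn": 0},{"fingers": 60,"translation": [0,0,-30],"turn": 0},{"fingers": 60,"translation": [0,0,0],"turn": 0},{"fingers": 60,"translation": [0,0,0],"turn": 0}]}}

```text
t: 11.95
eef_pos: [0.6034, -0.1602, 0.0498]
tool_rot: [0.0, 0.993, 0.117, 0.001]
contact_force: [0.9, -0.8, 0.0]
gripper_width: 0.702
```

Run:
```python
from h import *
delta(-155,-2,8)
delta(-72,-2,8)
from station import *
cv2.imwrite("pics/w2.png",read_camera("wrist"))
```

```text
t 11.95 tcp [ 603.4 -160.2   49.8] toolx angle 13.44 rel stand -90.42 F [ 0.94 -0.81  0.04] w 0.7018084311560371
tcp in stand [-154.9   -1.5   23.8]
to (-155, -2, 8) [  0.    1.9 -15.7]
t 11.95 tcp [ 603.4 -160.2   49.8] toolx angle 13.44 rel stand -90.42 F [ 0.94 -0.81  0.04] w 0.7018084311560371
tcp in stand [-154.9   -1.5   23.8]
to (-72, -2, 8) [-19.7  81.9  -5.6]
```

View pics/w2.png

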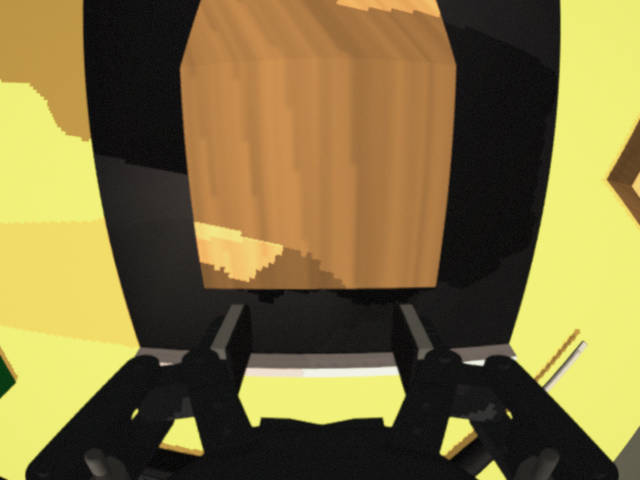

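{"fn": "move_arm", "kwargs": {"steps": [{"fingers": 60,"translation": [0,0,-15],"turn": 0.007},{"fingers": 60,"translation": [0,0,0],"turn": 0},{"fingers": 60,"translation": [-1.9,7.7,1],"turn": 0},{"fingers": 60,"translation": [-1.9,7.7,1],"turn": 0},{"fingers": 60,"translation": [-1.9,7.7,1],"turn": 0},{"fingers": 60,"translation": [-1.9,7.7,1],"turn": 0},{"fingers": 60,"translation": [-1.9,7.7,1],"turn": 0},{"fingers": 60,"translation": [-1.9,7.7,1],"turn": 0},{"fingers": 60,"translation": [-1.9,7.7,1],"turn": 0},{"fingers": 60,"translation": [0,0,0],"turn": 0}]}}

```text
t: 13.25
eef_pos: [0.5891, -0.105, 0.0405]
tool_rot: [-0.0, 0.993, 0.122, 0.0]
contact_force: [1.1, 0.1, 0.9]
gripper_width: 0.704
```

Run:
```python
from h import *
delta(-75,-2,8)
from station import *
cv2.imwrite("pics/w3.png",read_camera("wrist"))
im=read_camera("top"); cv2.imwrite("pics/top7.png",im)
C=np.load("C.npy"); C[0]=-.023;C[1]=-.0015; C[2]=0
overlay(im,calibration("top"),C,[.093,-.002],0,"pics/ov7.png")
```

```text
t 13.25 tcp [ 589.1 -105.    40.5] toolx angle 14.0 rel stand -89.85 F [1.07 0.1  0.86] w 0.7043394443207658
tcp in stand [-99.4  -0.9   7.6]
to (-75, -2, 8) [-4.7 23.7  3.3]
```

View pics/w3.png

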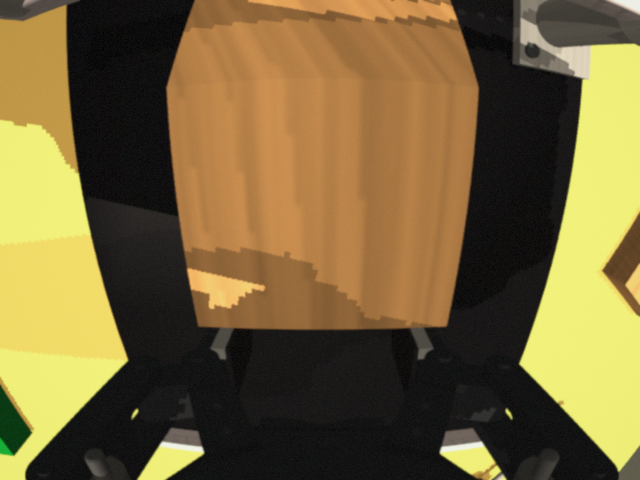

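View pics/ov7.png

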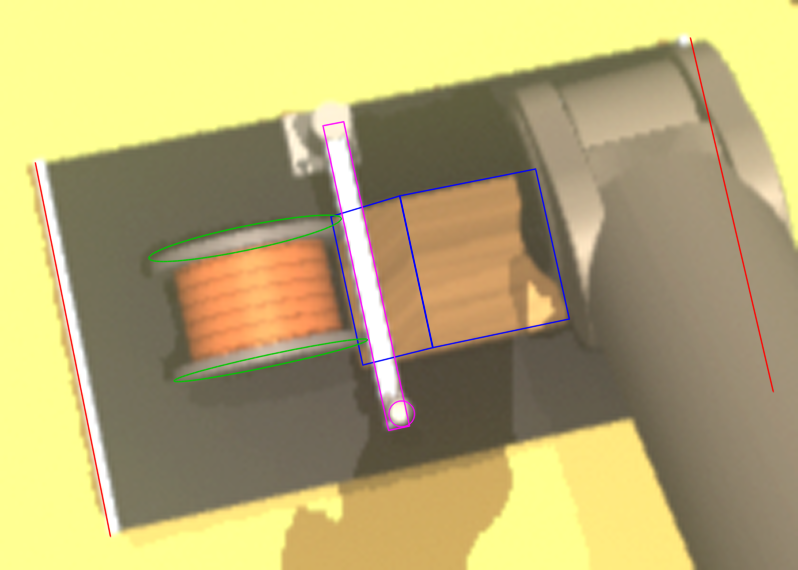

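```bash
cat >> h.py <<'E'
def wrist_to_stand(px,hh,c=None):
    from station import calibration
    c=c or calibration("wrist"); K=c['camera_matrix']
    px=np.array(px,float); d=(px-[K[0,2],K[1,2]])/[K[0,0],K[1,1]]
    th=np.linalg.norm(d,axis=1); u=d/th[:,None]
    ray=np.c_[u*np.sin(th)[:,None],np.cos(th)]
    Rm=cv2.Rodrigues(np.array(c['rvec'],float))[0]; o=-Rm.T@np.array(c['tvec']).ravel(); w=ray@Rm
    Rs=rotS(S[2]).inv(); o=Rs.apply(o-[S[0],S[1],.045]); w=Rs.apply(w)
    hh=np.broadcast_to(np.array(hh,float)/1000,len(px))
    t=(hh-o[2])/w[:,2]
    return (o+w*t[:,None])*1000
E
python3 - <<'E'
from h import *
print(wrist_to_stand([[198,327],[447,327],[167,88],[477,88]],35).round(1))
E
```

```text
[[-85.2  44.2  35. ]
 [-85.1 -45.9  35. ]
 [ -3.3  44.   35. ]
 [ -3.2 -45.   35. ]]
```

{"fn": "move_arm", "kwargs": {"steps": [{"fingers": 60,"translation": [-1.4,5.8,0.7],"turn": -0.003},{"fingers": 60,"translation": [-1.4,5.8,0.7],"turn": 0},{"fingers": 60,"translation": [-1.4,5.8,0.7],"turn": 0},{"fingers": 60,"translation": [-1,3.8,0.5],"turn": 0},{"fingers": 60,"translation": [0,0,0],"turn": 0},{"fingers": 60,"translation": [0,0,0],"turn": 0}]}}

```text
t: 14.1
eef_pos: [0.584, -0.0845, 0.0429]
tool_rot: [-0.0, 0.993, 0.12, -0.0]
contact_force: [-0.3, 0.5, -0.1]
gripper_width: 0.7
```

Run:
```python
from h import *
delta(-65,-2,8)
from station import *
cv2.imwrite("pics/w4.png",read_camera("wrist"))
im=read_camera("scene")
C=np.array([-.003,-.0005,0])
overlay(im,calibration("scene"),C,[.093,-.002],0,"pics/s4.png",(225,215,175,115),4.5)
```

```text
t 14.1 tcp [584.  -84.5  42.9] toolx angle 13.78 rel stand -90.08 F [-0.33  0.47 -0.13] w 0.6995604119252552
tcp in stand [-78.1  -0.8   7.5]
to (-65, -2, 8) [-1.9 12.9  2.1]
```

View pics/w4.png

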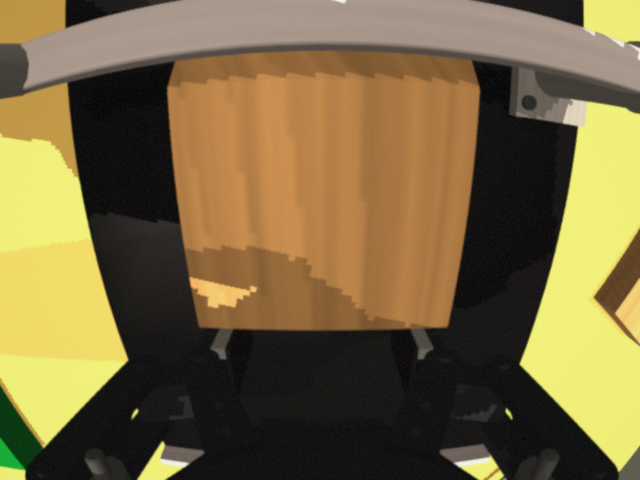

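View pics/s4.png

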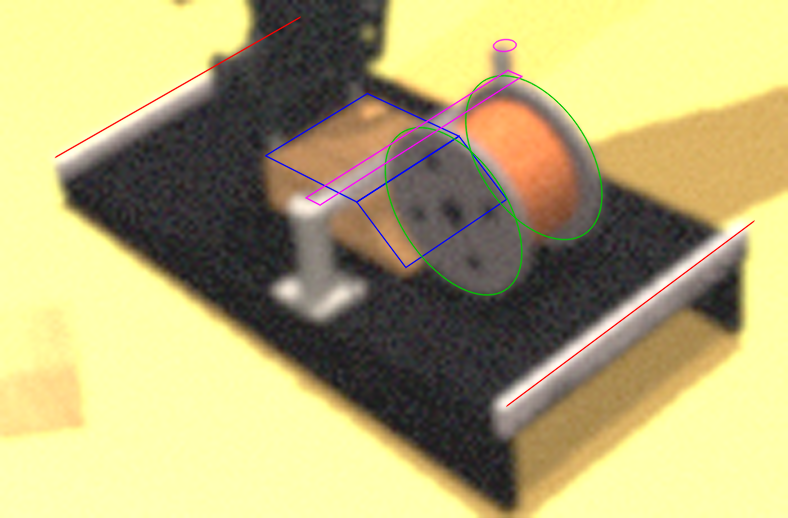

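Run:
```python
from h import *
print(wrist_to_stand([[200,327],[447,327],[168,85],[479,85]],35).round(1))
print(wrist_to_stand([[320,48],[180,60],[450,56],[100,78],[540,73]],54).round(1))
```

```text
[[-63.   43.5  35. ]
 [-63.2 -45.8  35. ]
 [ 19.5  43.4  35. ]
 [ 19.5 -45.7  35. ]]
[[ 25.   -0.2  54. ]
 [ 24.4  32.   54. ]
 [ 24.9 -29.8  54. ]
 [ 23.3  54.5  54. ]
 [ 24.3 -54.5  54. ]]
```

{"fn": "move_arm", "kwargs": {"steps": [{"fingers": 60,"translation": [-0.9,3.9,0.5],"turn": 0},{"fingers": 60,"translation": [-0.7,2.9,0.4],"turn": 0},{"fingers": 60,"translation": [0,0,0],"turn": 0},{"fingers": 60,"translation": [0,0,0],"turn": 0}]}}

```text
t: 14.7
eef_pos: [0.5825, -0.0779, 0.0439]
tool_rot: [-0.0, 0.993, 0.12, 0.0]
contact_force: [-0.5, 0.3, 0.5]
gripper_width: 0.702
```

Run:
```python
from h import *
delta(-65,-2,8)
from station import *
cv2.imwrite("pics/w5.png",read_camera("wrist"))
im=np.mean([read_camera("top").astype(float) for i in range(3)],0).astype(np.uint8); cv2.imwrite("pics/top8.png",im)
C=np.array([.004,-.001,0])
overlay(im,calibration("top"),C,[.093,-.002],0,"pics/ov8.png",(258,198,100,75),7.9)
```

```text
t 14.7 tcp [582.5 -77.9  43.9] toolx angle 13.77 rel stand -90.09 F [-0.48  0.35  0.47] w 0.7022326870682113
tcp in stand [-71.3  -1.    7.7]
to (-65, -2, 8) [-0.5  6.3  1.1]
```

View pics/w5.png

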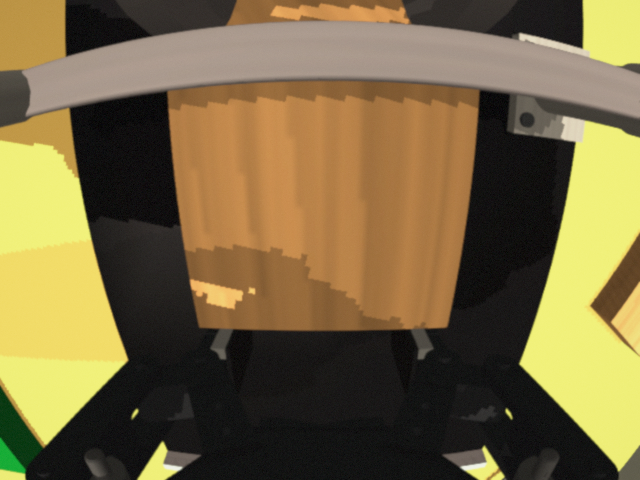

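View pics/ov8.png

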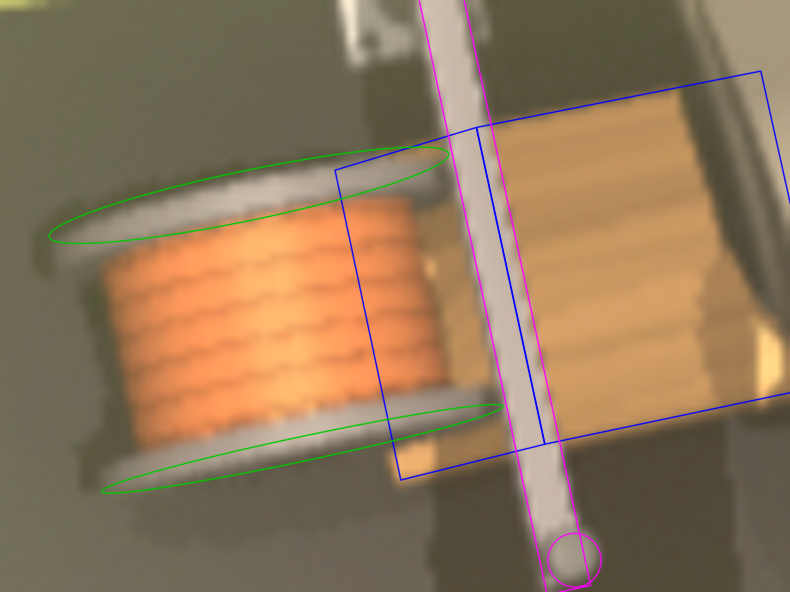

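```bash
cat >> h.py <<'E'
def snap(tag,n=6):
    from station import read_camera
    for cam in("top","scene"):
        np.save(f"{tag}_{cam}.npy",np.mean([cv2.cvtColor(read_camera(cam),cv2.COLOR_BGR2GRAY).astype(np.float32) for i in range(n)],0))
def cmp(a,b):
    for cam,boxes in(("top",{"reel":(262,214,50,44),"bar":(306,200,26,70)}),("scene",{"flange":(310,242,34,40),"wire":(328,232,30,40)})):
        A=np.load(f"{a}_{cam}.npy");B=np.load(f"{b}_{cam}.npy")
        for k,(x,y,w,h) in boxes.items():
            # ECC translation
            W=np.eye(2,3,dtype=np.float32)
            cc,W=cv2.findTransformECC(A[y:y+h,x:x+w]/255,B[y:y+h,x:x+w]/255,W,cv2.MOTION_EUCLIDEAN,(3,200,1e-7))
            print(cam,k,"shift px",W[:,2].round(3),"rot deg",np.degrees(W[1,0]).round(2),"cc",round(cc,4),"absdiff",np.abs(A-B)[y:y+h,x:x+w].mean().round(2))
E
python3 - <<'E'
from h import *
snap("b0"); snap("b1"); cmp("b0","b1")
E
```

```text
top reel shift px [ 0.008 -0.011] rot deg 0.02 cc 1.0 absdiff 0.2
top bar shift px [0.001 0.003] rot deg 0.0 cc 1.0 absdiff 0.21
scene flange shift px [-0.004 -0.018] rot deg -0.03 cc 0.9999 absdiff 1.12
scene wire shift px [-0.005 -0.   ] rot deg -0.03 cc 1.0 absdiff 0.95
```

{"fn": "move_arm", "kwargs": {"steps": [{"fingers": 60,"translation": [-0.3,1.2,0.15],"turn": 0},{"fingers": 60,"translation": [-0.3,1.2,0.15],"turn": 0},{"fingers": 60,"translation": [0,0,0],"turn": 0},{"fingers": 60,"translation": [0,0,0],"turn": 0}]}}

```text
t: 16.6
eef_pos: [0.5818, -0.0761, 0.0441]
tool_rot: [0.0, 0.993, 0.12, -0.0]
contact_force: [0.2, -1.2, -0.6]
gripper_width: 0.705
```

Run:
```python
from h import *
delta(-65,-2,8)
snap("b2",4); cmp("b0","b2")
from station import *
cv2.imwrite("pics/w6.png",read_camera("wrist"))
```

```text
t 16.6 tcp [581.8 -76.1  44.1] toolx angle 13.74 rel stand -90.12 F [ 0.2  -1.15 -0.58] w 0.7046616673113228
tcp in stand [-69.4  -0.7   7.6]
to (-65, -2, 8) [0.3 4.5 1. ]
top reel shift px [-0.015 -0.104] rot deg 0.21 cc 0.9987 absdiff 0.38
top bar shift px [ 0.011 -0.02 ] rot deg 0.07 cc 0.9974 absdiff 0.66
scene flange shift px [-0.102  0.262] rot deg -0.69 cc 0.9981 absdiff 1.43
scene wire shift px [ 0.122 -0.048] rot deg 0.46 cc 0.9991 absdiff 1.2
```

View pics/w6.png

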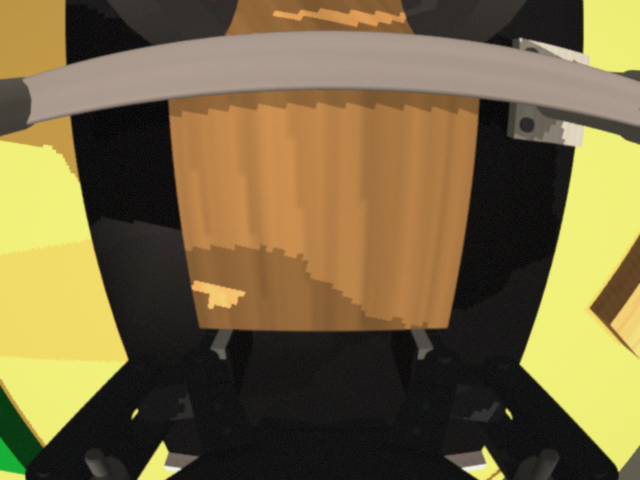

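```bash
sed -i 's/{"reel":(262,214,50,44),"bar":(306,200,26,70)}/{"copper":(270,226,32,24),"far":(264,216,36,14)}/; s/{"flange":(310,242,34,40),"wire":(328,232,30,40)}/{"flange":(315,250,24,26),"wire":(335,236,24,26)}/; s/MOTION_EUCLIDEAN/MOTION_TRANSLATION/' h.py
python3 - <<'E'
from h import *
cmp("b0","b1");cmp("b0","b2")
E
```

```text
top copper shift px [ 0. -0.] rot deg 0.0 cc 1.0 absdiff 0.2
top far shift px [-0.022  0.001] rot deg 0.0 cc 1.0 absdiff 0.2
scene flange shift px [0.065 0.138] rot deg 0.0 cc 0.9938 absdiff 1.1
scene wire shift px [0.01  0.001] rot deg 0.0 cc 1.0 absdiff 0.85
top copper shift px [-0.006 -0.009] rot deg 0.0 cc 1.0 absdiff 0.23
top far shift px [-0.03   0.004] rot deg 0.0 cc 1.0 absdiff 0.25
scene flange shift px [0.084 0.007] rot deg 0.0 cc 0.9947 absdiff 1.29
scene wire shift px [0.076 0.143] rot deg 0.0 cc 0.9987 absdiff 1.18
```

The reel hasn't moved (top-view shift under 0.03 px), so the wedge isn't touching it yet. On in sub-millimetre steps.

{"fn": "move_arm", "kwargs": {"steps": [{"fingers": 60,"translation": [-0.25,1,0.13],"turn": 0},{"fingers": 60,"translation": [0,0,0],"turn": 0},{"fingers": 60,"translation": [0,0,0],"turn": 0}]}}

```text
t: 17.42
eef_pos: [0.5816, -0.0747, 0.0443]
tool_rot: [-0.0, 0.993, 0.12, 0.0]
contact_force: [0.3, -0.7, 0.3]
gripper_width: 0.704
```

Run:
```python
from h import *
delta(-65,-2,8)
snap("b3",3); cmp("b0","b3")
```

```text
t 17.425 tcp [581.6 -74.7  44.3] toolx angle 13.76 rel stand -90.1 F [ 0.28 -0.7   0.32] w 0.7036325252981337
tcp in stand [-67.9  -0.9   7.6]
to (-65, -2, 8) [0.4 3.1 0.7]
top copper shift px [-0.011 -0.005] rot deg 0.0 cc 1.0 absdiff 0.26
top far shift px [-0.012 -0.004] rot deg 0.0 cc 1.0 absdiff 0.27
scene flange shift px [-0.038 -0.258] rot deg 0.0 cc 0.9291 absdiff 1.58
scene wire shift px [0.024 0.111] rot deg 0.0 cc 0.9982 absdiff 1.21
```

{"fn": "move_arm", "kwargs": {"steps": [{"fingers": 60,"translation": [-0.17,0.7,0.09],"turn": 0},{"fingers": 60,"translation": [0,0,0],"turn": 0},{"fingers": 60,"translation": [0,0,0],"turn": 0}]}}

```text
t: 18.1
eef_pos: [0.5815, -0.0743, 0.0443]
tool_rot: [0.0, 0.993, 0.12, 0.0]
contact_force: [0.3, -2.7, -2.1]
gripper_width: 0.699
```

Run:
```python
from h import *
delta(-65,-2,8)
snap("b4",3); cmp("b0","b4")
```

```text
t 18.1 tcp [581.5 -74.3  44.3] toolx angle 13.74 rel stand -90.12 F [ 0.31 -2.66 -2.1 ] w 0.699403388518272
tcp in stand [-67.5  -0.8   7.6]
to (-65, -2, 8) [0.6 2.7 0.7]
top copper shift px [-0.005 -0.022] rot deg 0.0 cc 1.0 absdiff 0.26
top far shift px [-0.017  0.011] rot deg 0.0 cc 0.9999 absdiff 0.27
scene flange shift px [ 0.009 -0.194] rot deg 0.0 cc 0.9416 absdiff 1.65
scene wire shift px [0.03  0.119] rot deg 0.0 cc 0.9982 absdiff 1.28
```

{"fn": "move_arm", "kwargs": {"steps": [{"fingers": 60,"translation": [-0.12,0.5,0.06],"turn": 0},{"fingers": 60,"translation": [0,0,0],"turn": 0},{"fingers": 60,"translation": [0,0,0],"turn": 0}]}}

```text
t: 18.77
eef_pos: [0.5813, -0.0736, 0.0444]
tool_rot: [-0.0, 0.993, 0.12, -0.0]
contact_force: [0.8, -1.5, 0.2]
gripper_width: 0.706
```

Run:
```python
from h import *
delta(-65,-2,8)
snap("b5",3); cmp("b0","b5")
delta(-65,-2,8)
```

```text
t 18.775 tcp [581.3 -73.6  44.4] toolx angle 13.76 rel stand -90.1 F [ 0.78 -1.53  0.18] w 0.706193475777727
tcp in stand [-66.9  -0.8   7.6]
to (-65, -2, 8) [0.7 2.  0.6]
top copper shift px [ 0.002 -0.007] rot deg 0.0 cc 1.0 absdiff 0.25
top far shift px [-0.012 -0.001] rot deg 0.0 cc 1.0 absdiff 0.26
scene flange shift px [0.524 0.308] rot deg 0.0 cc 0.9356 absdiff 1.69
scene wire shift px [0.081 0.159] rot deg 0.0 cc 0.9977 absdiff 1.31
t 19.075 tcp [581.3 -73.7  44.4] toolx angle 13.75 rel stand -90.11 F [-0.41 -1.78 -0.22] w 0.7041690261480124
tcp in stand [-66.9  -0.8   7.6]
to (-65, -2, 8) [0.7 2.1 0.6]
```

{"fn": "move_arm", "kwargs": {"steps": [{"fingers": 60,"translation": [-0.15,0.6,0.08],"turn": 0},{"fingers": 60,"translation": [0,0,0],"turn": 0},{"fingers": 60,"translation": [0,0,0],"turn": 0}]}}

```text
t: 19.45
eef_pos: [0.5812, -0.0733, 0.0445]
tool_rot: [0.0, 0.993, 0.12, 0.0]
contact_force: [1.7, -1.8, -1.4]
gripper_width: 0.703
```

Run:
```python
from h import *
delta(-65,-2,8)
snap("b6",3); cmp("b0","b6")
delta(-65,-2,8)
```

```text
t 19.45 tcp [581.2 -73.3  44.5] toolx angle 13.74 rel stand -90.12 F [ 1.68 -1.75 -1.45] w 0.7032881061406486
tcp in stand [-66.6  -0.8   7.6]
to (-65, -2, 8) [0.8 1.8 0.6]
top copper shift px [-0.032 -0.029] rot deg 0.0 cc 0.9998 absdiff 0.44
top far shift px [-0.113  0.011] rot deg 0.0 cc 0.999 absdiff 0.36
scene flange shift px [0.415 0.158] rot deg 0.0 cc 0.9606 absdiff 1.65
scene wire shift px [0.05  0.137] rot deg 0.0 cc 0.9966 absdiff 1.35
t 19.75 tcp [581.2 -73.3  44.5] toolx angle 13.74 rel stand -90.12 F [ 1.77 -2.93 -0.65] w 0.6990771787804231
tcp in stand [-66.5  -0.8   7.6]
to (-65, -2, 8) [0.8 1.7 0.5]
```

{"fn": "move_arm", "kwargs": {"steps": [{"fingers": 60,"translation": [-0.12,0.5,0.06],"turn": 0},{"fingers": 60,"translation": [0,0,0],"turn": 0},{"fingers": 60,"translation": [0,0,0],"turn": 0}]}}

```text
t: 20.12
eef_pos: [0.581, -0.0726, 0.0446]
tool_rot: [0.0, 0.993, 0.12, 0.0]
contact_force: [1.5, -2.9, -1.1]
gripper_width: 0.704
```

Run:
```python
from h import *
delta(-65,-2,8)
snap("b7",3); cmp("b0","b7")
delta(-65,-2,8)
```

```text
t 20.125 tcp [581.  -72.6  44.6] toolx angle 13.75 rel stand -90.11 F [ 1.52 -2.86 -1.08] w 0.7035217928486521
tcp in stand [-65.8  -0.8   7.6]
to (-65, -2, 8) [1.  1.  0.5]
top copper shift px [-0.86   0.246] rot deg 0.0 cc 0.9708 absdiff 1.41
top far shift px [-0.395  0.065] rot deg 0.0 cc 0.9952 absdiff 0.72
scene flange shift px [0.543 0.348] rot deg 0.0 cc 0.9719 absdiff 2.02
scene wire shift px [0.186 0.089] rot deg 0.0 cc 0.9927 absdiff 2.26
t 20.425 tcp [581.  -72.6  44.5] toolx angle 13.75 rel stand -90.11 F [ 0.74 -3.14 -1.23] w 0.700268883695406
tcp in stand [-65.8  -0.8   7.6]
to (-65, -2, 8) [1.  1.  0.5]
```

Contact: the reel only began to move in the last two steps, by about 0.7 mm, so the wedge is snug. I'll back off, lift, look, then go to the peg.

{"fn": "move_arm", "kwargs": {"steps": [{"fingers": 60,"translation": [2,-8,-1],"turn": 0},{"fingers": 60,"translation": [3,-12,-1],"turn": 0},{"fingers": 40,"translation": [0,0,50],"turn": 0},{"fingers": 40,"translation": [0,0,50],"turn": 0},{"fingers": 40,"translation": [0,-50,40],"turn": -0.15},{"fingers": 40,"translation": [0,-50,0],"turn": -0.15},{"fingers": 40,"translation": [0,-50,0],"turn": -0.15},{"fingers": 40,"translation": [0,-40,0],"turn": -0.15},{"fingers": 40,"translation": [0,0,0],"turn": 0},{"fingers": 40,"translation": [0,0,0],"turn": 0}]}}

```text
t: 21.68
eef_pos: [0.5861, -0.2808, 0.1813]
tool_rot: [-0.001, 0.984, -0.178, -0.0]
contact_force: [0.6, 0.3, 0.1]
gripper_width: 0.47
```

Run:
```python
from h import *
delta(32,78,120)
from station import *
im=np.mean([read_camera("top").astype(float) for i in range(3)],0).astype(np.uint8); cv2.imwrite("pics/top9.png",im)
C=np.array([.010,-.001,0])
overlay(im,calibration("top"),C,[.094,-.002],0,"pics/ov9.png",(258,188,110,82),7.2)
```

```text
t 21.675 tcp [ 586.1 -280.8  181.3] toolx angle -20.56 rel stand -124.41 F [0.62 0.28 0.15] w 0.4695634943173301
tcp in stand [-250.9   44.2  168.2]
to (32, 78, 120) [-101.5  270.3  -13.3]
```

View pics/ov9.png

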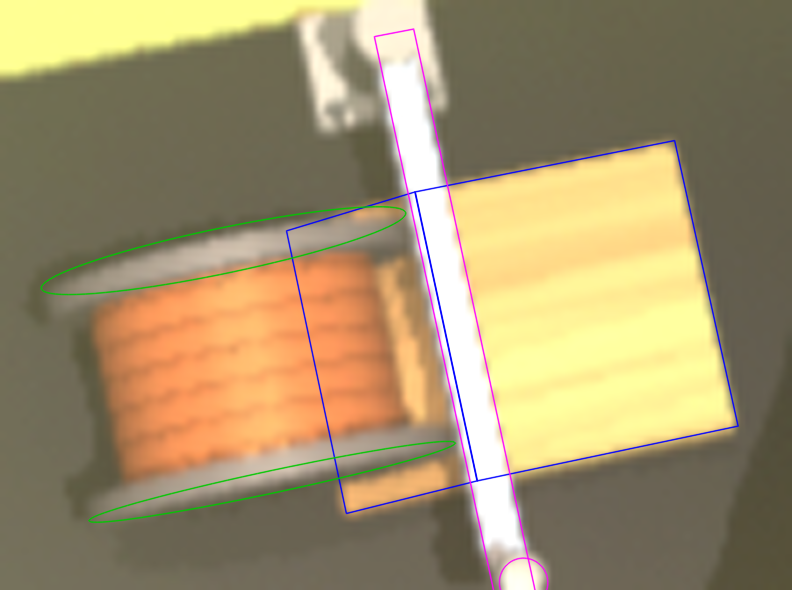

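{"fn": "move_arm", "kwargs": {"steps": [{"fingers": 36,"translation": [-20,50,0],"turn": -0.17},{"fingers": 36,"translation": [-20,50,0],"turn": -0.16},{"fingers": 36,"translation": [-20,50,0],"turn": -0.16},{"fingers": 36,"translation": [-20,50,0],"turn": -0.16},{"fingers": 36,"translation": [-21,45,0],"turn": -0.16},{"fingers": 36,"translation": [0,25,0],"turn": -0.16},{"fingers": 36,"translation": [0,0,-10],"turn": 0},{"fingers": 36,"translation": [0,0,0],"turn": 0},{"fingers": 36,"translation": [0,0,0],"turn": 0}]}}

```text
t: 22.95
eef_pos: [0.485, -0.0126, 0.1713]
tool_rot: [0.0, 0.787, -0.617, -0.0]
contact_force: [-0.4, -0.5, -1.5]
gripper_width: 0.42
```

Run:
```python
from h import *
delta(32,78,70)
from station import *
cv2.imwrite("pics/w10.png",read_camera("wrist"))
print(place_of("wrist","stop_end"),place_of("wrist","stop_hinge"))
```

```text
t 22.95 tcp [485.  -12.6 171.3] toolx angle -76.22 rel stand -180.08 F [-0.4  -0.49 -1.47] w 0.41959055761460734
tcp in stand [ 30.3  78.  123.5]
to (32, 78, 70) [ -1.9   8.  -52.9]
[{'xy': [307.6, 260.4], 'conf': 0.71}] []
```

View pics/w10.png

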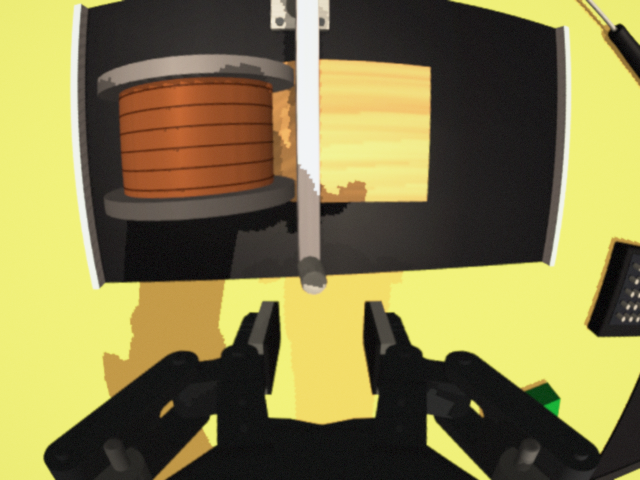

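Run:
```python
from h import *
print("peg",wrist_to_stand([[313,281]],90).round(1))
print("chock back far, back near",wrist_to_stand([[431,67],[428,202]],35).round(1))
print("flange top far/near inner-outer",wrist_to_stand([[195,59],[200,216]],[110,110]).round(1))
print("reel ends near flange L/R, far",wrist_to_stand([[105,205],[294,186],[98,85],[293,72]],55).round(1))
```

```text
peg [[31.2 74.1 90. ]]
chock back far, back near [[-52.  -46.3  35. ]
 [-52.3  44.5  35. ]]
flange top far/near inner-outer [[ 81.1 -32.7 110. ]
 [ 81.4  33.9 110. ]]
reel ends near flange L/R, far [[153.4  35.3  55. ]
 [ 38.1  30.2  55. ]
 [153.3 -37.   55. ]
 [ 38.1 -34.6  55. ]]
```

{"fn": "move_arm", "kwargs": {"steps": [{"fingers": 36,"translation": [-1,8,0],"turn": 0},{"fingers": 36,"translation": [0,0,-25],"turn": 0},{"fingers": 36,"translation": [0,0,-28],"turn": 0},{"fingers": 36,"translation": [0,0,0],"turn": 0},{"fingers": 24,"translation": [0,0,0],"turn": 0},{"fingers": 24,"translation": [0,0,0],"turn": 0},{"fingers": 24,"translation": [0,0,0],"turn": 0}]}}

```text
t: 23.98
eef_pos: [0.4847, -0.0033, 0.1194]
tool_rot: [-0.001, 0.787, -0.617, 0.001]
contact_force: [0.7, -0.2, -0.9]
gripper_width: 0.278
```

Run:
```python
from h import *
delta(32,78,70)
from station import *
cv2.imwrite("pics/w11.png",read_camera("wrist"))
H=np.array([32,-90,70.]);prev=None
for th in np.arange(0,1.64,.0): pass
```

```text
t 23.975 tcp [484.7  -3.3 119.4] toolx angle -76.21 rel stand -180.06 F [ 0.72 -0.22 -0.9 ] w 0.2775750302703747
tcp in stand [33.  76.2 70.9]
to (32, 78, 70) [-1.6 -1.3 -1. ]Traceback (most recent call last):
  File "<stdin>", line 6, in <module>
ZeroDivisionError: float division by zero
```

View pics/w11.png

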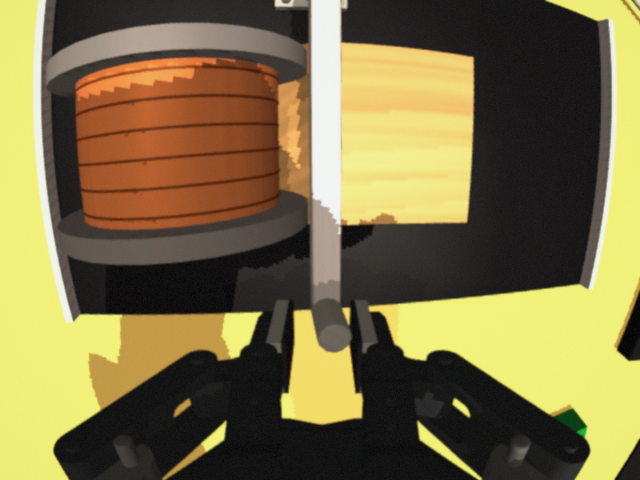

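Run:
```python
from h import *
import json
from station import get_obs
p=get_obs()['eef_pos']*1000
rows=[]
acc=p.copy()
for i in range(1,17):
    th=.1*i
    q=tgt(32-168*np.sin(th),-90+168*np.cos(th),70.5)
    d=(q-acc).round(1); acc+=d; rows.append({"fingers":24,"translation":d.tolist(),"turn":0.1})
print(json.dumps(rows[:8]));print(json.dumps(rows[8:]))
```

```text
[{"fingers": 24, "translation": [3.4, -17.3, -2.4], "turn": 0.1}, {"fingers": 24, "translation": [6.4, -15.4, -2.0], "turn": 0.1}, {"fingers": 24, "translation": [7.9, -14.7, -2.0], "turn": 0.1}, {"fingers": 24, "translation": [9.3, -13.8, -1.9], "turn": 0.1}, {"fingers": 24, "translation": [10.7, -12.8, -1.9], "turn": 0.1}, {"fingers": 24, "translation": [11.9, -11.7, -1.7], "turn": 0.1}, {"fingers": 24, "translation": [13.1, -10.5, -1.7], "turn": 0.1}, {"fingers": 24, "translation": [14.0, -9.1, -1.5], "turn": 0.1}]
[{"fingers": 24, "translation": [14.9, -7.6, -1.3], "turn": 0.1}, {"fingers": 24, "translation": [15.6, -6.2, -1.2], "turn": 0.1}, {"fingers": 24, "translation": [16.1, -4.5, -1.0], "turn": 0.1}, {"fingers": 24, "translation": [16.5, -3.0, -0.9], "turn": 0.1}, {"fingers": 24, "translation": [16.7, -1.3, -0.6], "turn": 0.1}, {"fingers": 24, "translation": [16.8, 0.4, -0.5], "turn": 0.1}, {"fingers": 24, "translation": [16.7, 2.1, -0.2], "turn": 0.1}, {"fingers": 24, "translation": [16.4, 3.7, -0.0], "turn": 0.1}]
```

{"fn": "move_arm", "kwargs": {"steps": [{"fingers": 24,"translation": [3.4,-17.3,-2.4],"turn": 0.1},{"fingers": 24,"translation": [6.4,-15.4,-2.0],"turn": 0.1},{"fingers": 24,"translation": [7.9,-14.7,-2.0],"turn": 0.1},{"fingers": 24,"translation": [9.3,-13.8,-1.9],"turn": 0.1},{"fingers": 24,"translation": [0,0,0],"turn": 0},{"fingers": 24,"translation": [0,0,0],"turn": 0}]}}

```text
t: 24.78
eef_pos: [0.5108, -0.064, 0.1104]
tool_rot: [-0.0, 0.893, -0.449, -0.0]
contact_force: [-0.3, -0.2, -0.6]
gripper_width: 0.28
```

Run:
```python
from h import *
th=.4
delta(32-168*np.sin(th),-90+168*np.cos(th),70.5)
from station import *
cv2.imwrite("pics/w12.png",read_camera("wrist"))
```

```text
t 24.775 tcp [510.8 -64.  110.4] toolx angle -53.38 rel stand -157.23 F [-0.3  -0.25 -0.62] w 0.27994602689150466
tcp in stand [-32.8  65.4  69.9]
to (np.float64(-33.422281507853285), np.float64(64.7382469924847), 70.5) [ 0.8 -0.5  0.5]
```

View pics/w12.png

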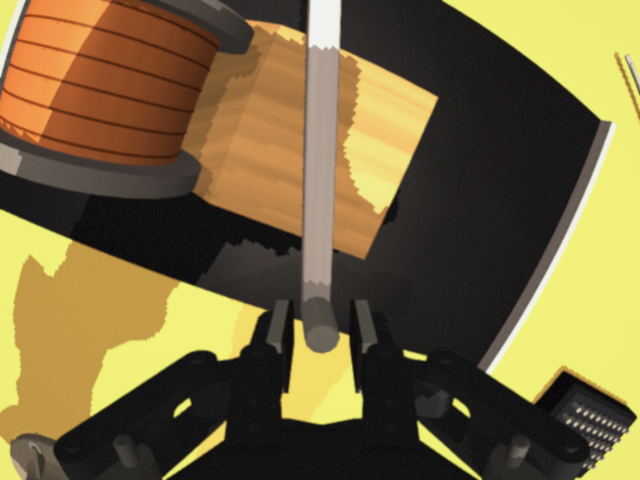

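The bar follows the cage, and the reel still sits on the wedge. Swinging on.

{"fn": "move_arm", "kwargs": {"steps": [{"fingers": 24,"translation": [10.7,-12.8,-1.9],"turn": 0.1},{"fingers": 24,"translation": [11.9,-11.7,-1.7],"turn": 0.1},{"fingers": 24,"translation": [13.1,-10.5,-1.7],"turn": 0.1},{"fingers": 24,"translation": [14.0,-9.1,-1.5],"turn": 0.1},{"fingers": 24,"translation": [14.9,-7.6,-1.3],"turn": 0.1},{"fingers": 24,"translation": [15.6,-6.2,-1.2],"turn": 0.1},{"fingers": 24,"translation": [16.1,-4.5,-1.0],"turn": 0.1},{"fingers": 24,"translation": [16.5,-3.0,-0.9],"turn": 0.1}]}}

```text
t: 25.82
eef_pos: [0.6232, -0.1298, 0.0987]
tool_rot: [0.0, 0.998, -0.064, -0.001]
contact_force: [-1.0, 0.3, -0.7]
gripper_width: 0.281
```

{"fn": "move_arm", "kwargs": {"steps": [{"fingers": 24,"translation": [16.7,-1.3,-0.6],"turn": 0.1},{"fingers": 24,"translation": [16.8,0.4,-0.5],"turn": 0.1},{"fingers": 24,"translation": [16.7,2.1,-0.2],"turn": 0.1},{"fingers": 24,"translation": [16.4,3.7,0],"turn": 0.1},{"fingers": 24,"translation": [0,0,0],"turn": 0},{"fingers": 24,"translation": [0,0,0],"turn": 0}]}}

```text
t: 26.58
eef_pos: [0.6899, -0.1245, 0.0978]
tool_rot: [-0.0, 0.991, 0.134, -0.0]
contact_force: [0.3, 0.1, 0.1]
gripper_width: 0.279
```

Run:
```python
from h import *
th=1.6
delta(32-168*np.sin(th),-90+168*np.cos(th),70.5)
from station import *
cv2.imwrite("pics/w13.png",read_camera("wrist"))
```

```text
t 26.575 tcp [ 689.9 -124.5   97.8] toolx angle 15.38 rel stand -88.48 F [0.31 0.08 0.1 ] w 0.2786951902884116
tcp in stand [-135.2  -94.    69.8]
to (np.float64(-135.92836531097285), np.float64(-94.90551974661652), 70.5) [ 1.  -0.6  0.6]
```

View pics/w13.png

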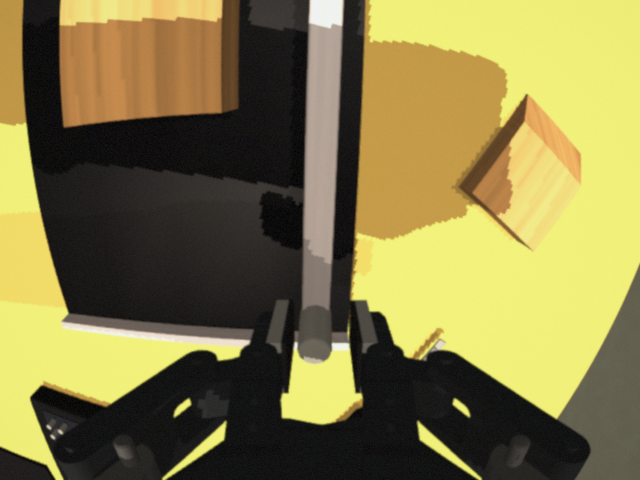

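{"fn": "move_arm", "kwargs": {"steps": [{"fingers": 36,"translation": [0,0,0],"turn": 0},{"fingers": 36,"translation": [0,0,0],"turn": 0},{"fingers": 36,"translation": [0,0,30],"turn": 0},{"fingers": 36,"translation": [0,0,40],"turn": 0},{"fingers": 36,"translation": [-10,-50,30],"turn": 0},{"fingers": 36,"translation": [-20,-50,20],"turn": 0},{"fingers": 36,"translation": [-20,-50,0],"turn": 0},{"fingers": 36,"translation": [0,-40,0],"turn": 0},{"fingers": 36,"translation": [0,0,0],"turn": 0}]}}

```text
t: 27.75
eef_pos: [0.6386, -0.3208, 0.2173]
tool_rot: [0.001, 0.991, 0.131, -0.001]
contact_force: [0.0, -0.4, -0.5]
gripper_width: 0.42
```

Run:
```python
from h import *
delta(32,-90,70.5)
from station import *
im=np.mean([read_camera("top").astype(float) for i in range(3)],0).astype(np.uint8); cv2.imwrite("pics/top14.png",im)
C=np.array([.010,-.001,0])
overlay(im,calibration("top"),C,[.094,-.002],1.57,"pics/ov14.png")
cv2.imwrite("pics/s14.png",read_camera("scene"))
np.save("e_top.npy",cv2.cvtColor(im,cv2.COLOR_BGR2GRAY).astype(np.float32))
a=cv2.cvtColor(cv2.imread("pics/top9.png"),cv2.COLOR_BGR2GRAY); b=cv2.cvtColor(im,cv2.COLOR_BGR2GRAY)
for k,(x,y,w,h) in {"copper":(270,226,32,24),"far":(264,216,36,14),"chockback":(325,205,40,50)}.items():
    W=np.eye(2,3,dtype=np.float32)
    cc,W=cv2.findTransformECC(a[y:y+h,x:x+w],b[y:y+h,x:x+w],W,cv2.MOTION_TRANSLATION); print(k,W[:,2],cc)
```

```text
t 27.75 tcp [ 638.6 -320.8  217.3] toolx angle 15.02 rel stand -88.84 F [ 0.01 -0.39 -0.52] w 0.419799913996524
tcp in stand [-297.6    2.7  210.1]
to (32, -90, 70.5) [  7.6 356.4 -98.4]
copper [-0.01543746  0.01452213] 0.9999453108634544
far [ 0.01945958 -0.00193979] 0.9999716670615342
chockback [-0.03190146 -0.02890017] 0.9982892002080344
```

View pics/ov14.png

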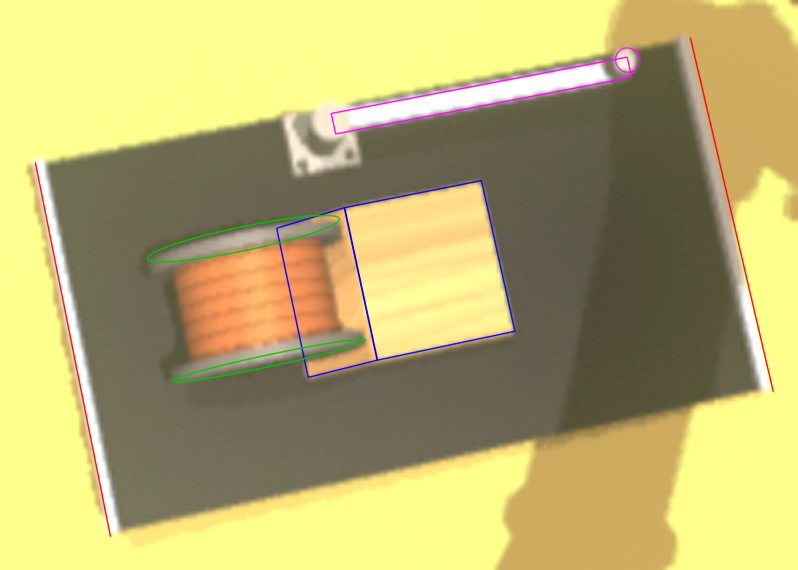

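View pics/s14.png

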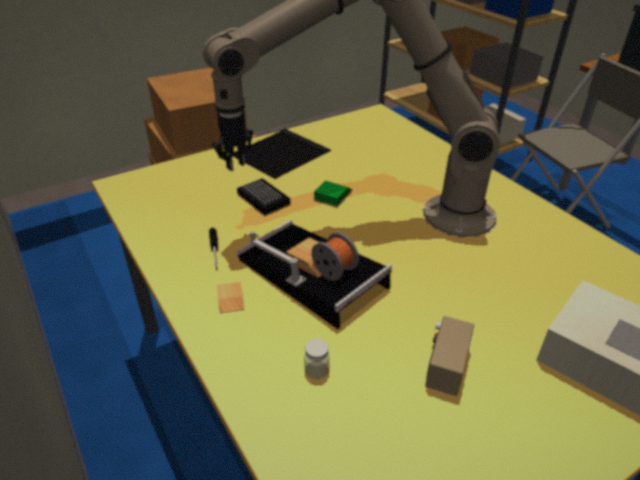

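The bar lies along the slope (overlay at 1.57 rad matches), reel and wedge shifted less than 0.05 px across the swing, and the gripper is clear. Handing in.

```bash
python3 -c "
from station import hand_in; print(hand_in())"
```

```text
the job is handed in; nothing more can be done
None
```

The wedge is snug and square against the reel's low side, the stop arm lies along the slope, and the job was handed in at about 28 s of the 67 s allowed. I squared and centred the wedge with two-finger side pushes. Then I pushed it up under the arm in small steps until the reel just began to move, and swung the arm aside with the open fingers caged around its peg.

My last checks, all from camera images:

- **Wedge:** it fits at about x 8–10 mm, yaw about 0°. It is centred on the reel to roughly 1–2 mm.
- **Reel:** it was nudged about 0.7 mm up the slope at contact. It showed no visible shift (under 0.05 px, about 0.1 mm) between before and after the arm swung away.
- **Stop arm:** it matches the 1.57 rad overlay to within about 0.03 rad.
- **Other things on the table:** they look unmoved in the scene view, and the gripper was clear of everything.

**Disagreement:** the top and wrist cameras differed by 1–2 mm on absolute positions. I therefore judged contact by the reel's motion in the image rather than by coordinates.

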